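# Gauge a square-headed spindle across both pairs of flats

### The arm

A 7-joint arm with a two-finger parallel gripper is mounted at the origin on the work surface. World frame = base frame: x ahead of the robot, y to its left, z up, the work surface at z = 0. Lengths are in m, angles in rad, forces in N, time in s.
With the tool pointing down it reaches from about 0.4 to 0.85 m from the base axis. Payload 10.4 kg.
Tool frame: the origin (TCP) lies midway between the tips of the shut fingers; the grasp point (between the pads) lies manip.pinch_z behind it (manip.pinch_z is the distance from the TCP to the grasp point, in m); z points along the fingers, y is the direction in which the jaws open and shut (so a half turn about z gives the same grasp; the last joint's range is limited). The gripper opens to 85 mm and grips with 20 to 120 N. Pads are 22 mm wide; open, the fingers measure 114 mm over their backs; the gripper's body (76 mm by 85 mm) begins 54 mm behind the grasp point. The pads swing forward as they close: fully open they stand 13 mm farther back than shut.
Start: joints at [1.273, 0.332, -0.065, 1.46, 0.022, 1.35, -0.088], TCP at [0.17, -0.602, 0.231] pointing down, gripper open.
Joint ranges: [-2.6, 2.6], [-0.5, 2.12], [-1.47, 1.34], [0.16, 2.42], [-1.27, 4.41], [0.06, 2.06], [-2.6, 2.6]. Speed limits (rad/s): [2.22, 2.22, 2.79, 2.79, 3.14, 3.14, 3.14].

### API

Orientations are given as a unit quaternion [x, y, z, w].
In Python, from workcell import manip gives the robot as it stands.
- The arm moves only by the shell command python3 -m handwheel 'ROWS' [FORCE]. ROWS is JSON, a list that holds one entry, the list of rows, each a list of 7 numbers: the shift along the tool's x, y, z in m, then the turn, a rotation vector about the tool's x, y, z in rad, then the finger opening in m, from 0 to 0.0854. In form: [[[tx, ty, tz, ax, ay, az, claw], ...]]. A call has 1 to 8 rows; each row is the pose to reach, as a shift and turn from the pose commanded when the call began, along the tool's axes at that moment; what a row does not reach only later rows make up. A row lasts 1/8 s, in which the tool goes at most 62.5 mm and 10.7 degrees, less where a joint would pass 70% of its speed; a pose out of reach is approached as far as the arm can. A call with a gripper value outside its range is refused whole. The fingers move at their own pace and stop on an object; FORCE is the grip in N (left out, the last holds). Time passes only in rows, so rows that repeat a pose let the fingers close. It gives the time, the measured TCP pose, the force and the opening at its end, in the units of the state.
- manip.get_obs(): the state, without advancing time (a new reading comes with each control period).
- manip.camera(name): name is "side" or "top" or "wrist"; returns the picture (480x640x3 uint8, blue, green, red); there is no depth.
- manip.calibration(name): a dict with "fx", "fy", "cx", "cy" (pixels), "k1" (the pictures are not rectified: a ray, as slopes to the right and down, at radius r is drawn at 1 + k1 r^2 times it, then the intrinsics apply), "view" (4x4, takes a point from world to camera coordinates); the wrist camera has in their place "tool_from_camera" (4x4, takes a point from camera to tool coordinates, whose origin is the TCP and whose axes are the flange's). Camera axes: x right, y up, looking along -z (the intrinsics and any distortion apply to the point x, -y, -z); pixel columns grow to the right and rows downward; lengths in m; the calibration is good to about 2 mm. A picture is of the moment at which its call begins: read the wrist's pose just before it. calibration takes no time and is no camera call.
- manip.hand_in(): hands the job in, once; it reports no verdict.
The state is a dict: "clock": time; "joint_pos": joint angles; "joint_velocities": joint speeds; "tau": joint torques, N m; "position": TCP position; "ee_rot": TCP orientation; "ft_force": force on the tool from outside, world axes, zero at the start; "torque": the same for the moment, N m; "grip_width": opening from 0.0 (shut) to 1.0 (fully open).
Only numpy, scipy, OpenCV 4.12 (cv2) and the standard library are available. Lean on these libraries where they do the work, as an engineer would, in place of code of your own. Each camera call takes 0.05 s, during which the arm holds its last target.

### The job

Take the steel spindle with the square head from the blue V-rack and gauge it on the dial comparator: with the red-marked flat on top and the opposite flat on the anvil, slide the head in gently, centred under the plunger, until its end meets the brass back stop, and hold it still there for about a second. Then draw it out, give it a quarter turn about its axis and gauge the other pair of flats in the same way. Finally lay it gently in the free V of the pale stand with the green bands, head at the same end as its neighbour's, and do not push the plunger far up, knock the comparator or disturb anything else.

Things in the scene. Friction and masses are not known exactly. Their poses are not given: they have to be found in the camera images.
- spindle_grip (a point): steel spindle to gauge (bored, about 0.45 kg, 130 mm long), lying level in the blue rack: middle of its plain round shank (22 mm diameter, 74 mm long), on the axis. x runs along the axis to the square head, z is up as it lies in the rack. Square head at x = 37 to 69 mm, round collar of 30 mm diameter at x = -37 to -61 mm; balances at x = 9 mm
- spindle_mark (a point): centre of the spindle's square head (30 x 30 mm across flats, 32 mm long, far 6 mm tapered by 3 mm a side), on the axis 53 mm from mid-shank. x is the axis, z points straight out of the flat with the red paint mark, y out of a flat of the other pair. In the rack the head sits edge down, all flats at 45 degrees, the marked one facing up and left, seen from the collar
- anvil (a point): dial comparator, bolted down: centre of the top of its round steel anvil (60 mm diameter, 80 mm above the table), straight below the plunger. x is level, from the open front inwards, the way work is slid in; z up. Under the anvil a 42 mm pedestal on a base 30 mm high, 110 mm wide, reaching 38 mm before and 122 mm behind this point
- back_stop (a point): middle of the front face of the brass back stop on the anvil (30 mm wide, 20 mm high), 16 mm behind the plunger's line: a head whose end rests on it has its centre under the plunger. x, z as for the anvil
- dial (a point): centre of the comparator's dial case, on the plunger's line, 110 mm above the anvil: 57 mm diameter, 25 mm thick along x (13 mm to the front). Below it, 60 to 78 mm above the anvil, the arm that carries it, 22 mm wide, reaching 11 mm to the front of the plunger's line. A column 28 mm thick and 300 mm high stands 92 mm behind this line
- plunger (a joint): the comparator's spring plunger, m: 0 hanging free, its ball tip (8 mm radius) 27.5 mm above the anvil; grows as the tip is lifted: 0.0025 with a 30 mm part flat on the anvil, 0.010 at its end stop. Spring 0.9 N when free, plus 0.15 N a mm. The work's chamfered end lifts it as it is slid in
- rack_mid (a point): blue V-rack, fixed: centre of its base on the table. x runs along the spindles to their heads. Two toothed plates, 14 mm thick, at x = 53 and -49 mm, 180 mm wide, with 90-degree V notches at y = 42 and -42 mm; parts lie with their axis 55 mm above the table, tooth tips 53 mm. One V holds the steel spindle, the other a brass one of the same size with a round head
- stand_free (a point): free V of the pale grey stand with green bands (shape and size of the blue rack): where the middle of the spindle's shank lies when seated, 55 mm above the table, square head towards x, an edge of the head down in the V, z up. Its notched plates are at x = 53 mm (for the head) and -49 mm (for the collar). The other V, 84 mm away towards -y, holds a spindle already checked
- brass_spindle: bystander: brass spindle in the blue rack, 130 mm long, at most 30 mm in diameter; origin on its axis at mid-shank
- done_spindle: bystander: the already checked steel spindle in the stand, 130 mm long; origin on its axis at mid-shank
- ring1: bystander: lowest of a loose stack of three steel rings, each 60 mm in diameter and 14 mm high (42 mm in all); origin at the centre of its underside
- ring2: bystander: the middle ring of the stack; origin at the centre of its underside
- ring3: bystander: the top ring of the stack; origin at the centre of its underside
- ring4: bystander: a single loose steel ring, 60 mm in diameter and 14 mm high; origin at the centre of its underside
- caliper: bystander: a digital caliper lying flat, 230 mm long along x, 12 mm high; origin at the middle of its beam
- comparator: the dial comparator as a whole; origin on the table below the plunger's line
- pen_cup: bystander: black pen cup, fixed, 72 mm in diameter, 95 mm high, with pens standing up to 125 mm above the table; origin at the centre of its underside

How it is judged:
On the way, in this order (a step that is already met when the one before it is completed fails the run):
1. the head rests level on the anvil under the plunger, marked flat on top, end at the back stop, held still (angle between spindle_mark's own z axis and vertical below 0.08 rad and horizontal distance between spindle_mark and anvil below 0.005 m and value of joint plunger between 0.0013 and 0.0037 m and velocity of joint plunger below 0.003 m/s and contact force between spindle and comparator above 0.3 N), for 0.7 s.
2. after a quarter turn the head rests in the same way with a flat of the other pair on top, held still (angle between the y axis of spindle_mark and the z axis of anvil, either way round below 0.08 rad and horizontal distance between spindle_mark and anvil below 0.005 m and value of joint plunger between 0.0013 and 0.0037 m and velocity of joint plunger below 0.003 m/s and contact force between spindle and comparator above 0.3 N), for 0.7 s.
At the end, for the whole second after the job is handed in: The steel spindle lies at rest in the free V of the stand with the green bands, within 8 mm of its place (3 mm in height) and 3 degrees in line, head to the same side as the other; nothing is under the plunger (distance between spindle_grip and stand_free below 0.008 m and z of spindle_grip in the frame of stand_free below 0.003 m and angle between the x axis of spindle_grip and the x axis of stand_free, either way round below 0.05 rad and x of spindle_mark in the frame of stand_free above 0 m and linear speed of spindle below 0.02 m/s and value of joint plunger below 0.0005 m); the robot touches nothing.
It fails at once if the gauge is driven more than 6 mm up (value of joint plunger above 0.006 m).
It fails at once if the robot knocks the comparator (contact force between any of the arm, the fingers and comparator above 8 N).
It fails at once if the spindle is jammed hard against the comparator (contact force between spindle and comparator above 40 N).
It fails at once if the spindle is dropped (contact force between the fingers and spindle below 0.01 N and linear speed of spindle above 0.35 m/s).
It fails at once if a bystander is disturbed (distance of any of brass_spindle, done_spindle, ring1, ring2, ring3, ring4 from where it was at the start of the episode above 0.012 m or distance of caliper from where it was at the start of the episode above 0.015 m).
It also fails if it takes over 64 s, if anything falls off the work surface, if the arm or the gripper's body presses on something with over 40 N, if the wrist force passes 120 N, or if a joint passes its speed limit or range.

## Working session

There is one attempt and no reset: what is moved stays moved. The work goes in short steps, Python scripts to look and compute and a shell command to move; the robot and the scene stay as the last step left them, time stands still between calls to the robot, and variables do not carry over. Pictures are saved under pics/ and viewed, and the job is handed in when it is done.

```bash
ls; mkdir -p pics
python3 - <<'E'
from workcell import manip
import cv2,numpy as np
np.set_printoptions(precision=4,suppress=True)
print(manip.get_obs(), manip.pinch_z)
for n in ["side","top","wrist"]:
    print(n,manip.calibration(n))
    cv2.imwrite(f"pics/{n}0.png",manip.camera(n))
E
```

```text
pics
{'clock': 0.0, 'joint_pos': array([ 1.2734,  0.3329, -0.0647,  1.461 ,  0.0216,  1.3499, -0.0885]), 'joint_velocities': array([ 0.001 , -0.0021,  0.0001, -0.0001,  0.0001, -0.0005, -0.0011]), 'tau': array([  0.0006, -62.5445,   0.0497, -39.1612,   0.0163,   0.01  ,
        -0.    ]), 'position': array([ 0.1695, -0.6012,  0.2305]), 'ee_rot': array([ 0.9906,  0.137 , -0.0002, -0.0007]), 'ft_force': array([0.2619, 0.6627, 0.3747]), 'torque': array([ 0.0268, -0.0287, -0.0412]), 'grip_width': 1.0044932127192505} 0.0187
side {'fx': 508.8406892630709, 'fy': 508.8406892630709, 'cx': 319.5460493155156, 'cy': 229.68922295506252, 'k1': -0.05541743017378698, 'view': array([[-0.8137, -0.5813,  0.0004,  0.4487],
       [ 0.2727, -0.3812,  0.8834, -0.2793],
       [-0.5134,  0.7189,  0.4687, -0.8005],
       [ 0.    ,  0.    ,  0.    ,  1.    ]])}
top {'fx': 593.1555342805879, 'fy': 593.1555342805879, 'cx': 322.88046285656026, 'cy': 234.84746385141992, 'k1': -0.192710185760318, 'view': array([[-0.0168, -0.9999,  0.0022,  0.0071],
       [ 0.9774, -0.016 ,  0.2107, -0.5838],
       [-0.2106,  0.0057,  0.9776, -1.1715],
       [ 0.    ,  0.    ,  0.    ,  1.    ]])}
wrist {'fx': 358.8233864771321, 'fy': 358.8233864771321, 'cx': 322.9399055271595, 'cy': 241.23985136422147, 'k1': -0.0599379385145551, 'tool_from_camera': array([[-0.0001,  0.9456,  0.3253,  0.0841],
       [ 1.    , -0.0001,  0.0006,  0.0004],
       [ 0.0006,  0.3253, -0.9456, -0.1424],
       [ 0.    ,  0.    ,  0.    ,  1.    ]])}
```

View pics/top0.png

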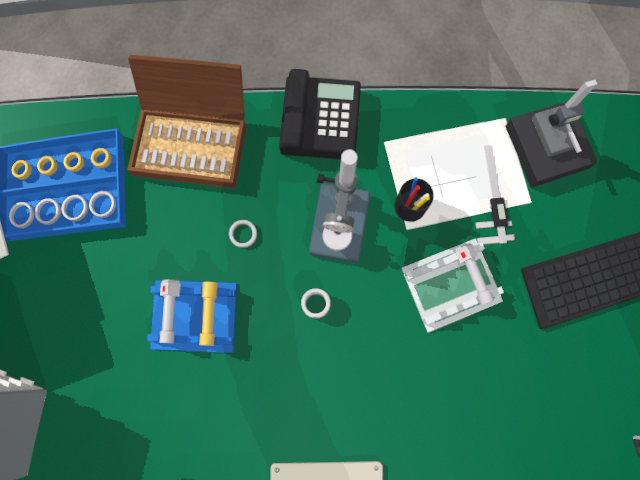

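View pics/side0.png

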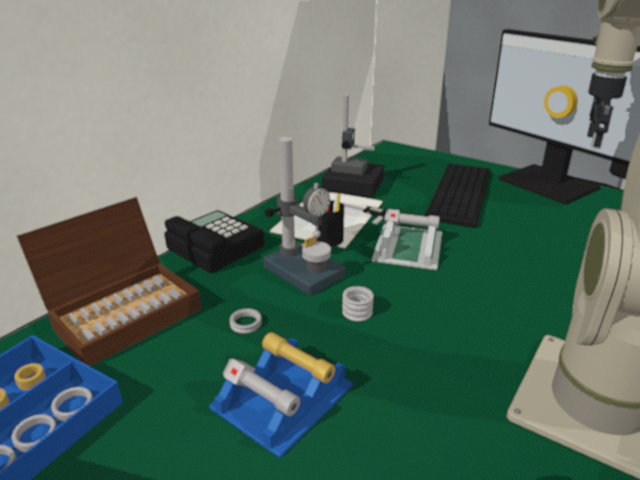

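View pics/wrist0.png

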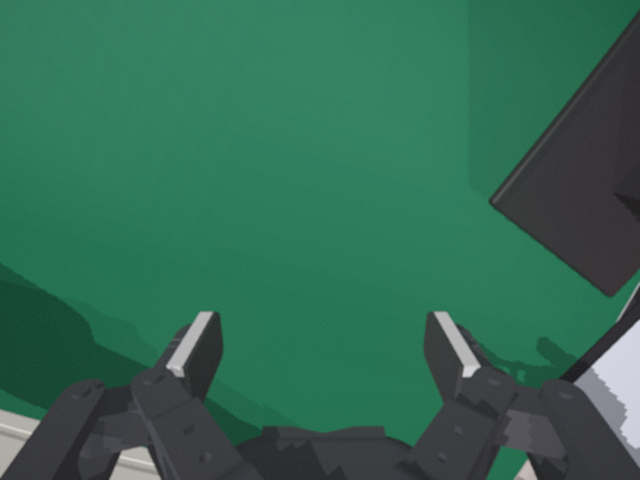

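```bash
cat > h.py <<'E'
import numpy as np, cv2
from workcell import manip
from scipy.spatial.transform import Rotation as R
np.set_printoptions(precision=4,suppress=True)
def cam(name,obs=None):
    c=manip.calibration(name)
    if name=="wrist":
        T=np.eye(4);T[:3,:3]=R.from_quat(obs['ee_rot']).as_matrix();T[:3,3]=obs['position']
        V=np.linalg.inv(T@c['tool_from_camera'])
    else: V=c['view']
    return c,np.array(V)
def ray(cv,u,v):
    c,V=cv; K=np.array([[c['fx'],0,c['cx']],[0,c['fy'],c['cy']],[0,0,1]])
    a,b=cv2.undistortPoints(np.array([[[u,v]]],float),K,np.array([c['k1'],0,0,0.]))[0,0]
    Rm=V[:3,:3]; o=-Rm.T@V[:3,3]; d=Rm.T@np.array([a,-b,-1.]); return o,d/np.linalg.norm(d)
def px(cv,u,v,z):
    o,d=ray(cv,u,v); return o+d*(z-o[2])/d[2]
def proj(cv,P):
    c,V=cv; p=V[:3,:3]@np.asarray(P,float)+V[:3,3]; a,b=p[0]/-p[2],-p[1]/-p[2]
    s=1+c['k1']*(a*a+b*b); return np.array([c['cx']+c['fx']*a*s,c['cy']+c['fy']*b*s])
def tri(*rs):
    A=np.zeros((3,3));b=np.zeros(3)
    for o,d in rs:
        M=np.eye(3)-np.outer(d,d);A+=M;b+=M@o
    p=np.linalg.solve(A,b); return p,[np.linalg.norm((np.eye(3)-np.outer(d,d))@(p-o)) for o,d in rs]
E
python3 - <<'E'
import cv2
t=cv2.imread('pics/top0.png')
a=cv2.resize(t[270:365,140:250],None,fx=5,fy=5,interpolation=cv2.INTER_CUBIC)
cv2.imwrite('pics/z1.png',a)
cv2.imwrite('pics/z2.png',cv2.resize(t[140:270,300:400],None,fx=4.5,fy=4.5,interpolation=cv2.INTER_CUBIC))
cv2.imwrite('pics/z3.png',cv2.resize(t[230:335,395:515],None,fx=5,fy=5,interpolation=cv2.INTER_CUBIC))
E
```

```text
(no output)
```

View pics/z1.png

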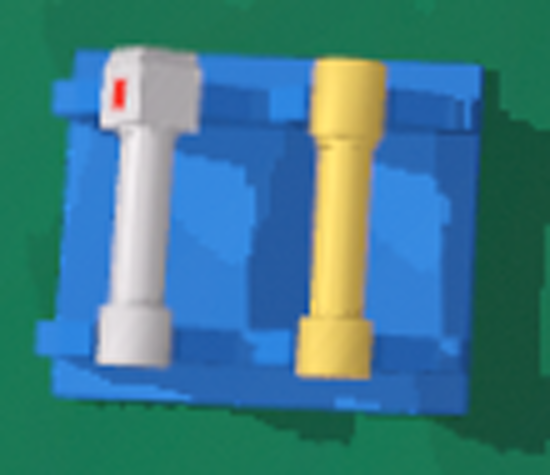

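View pics/z2.png

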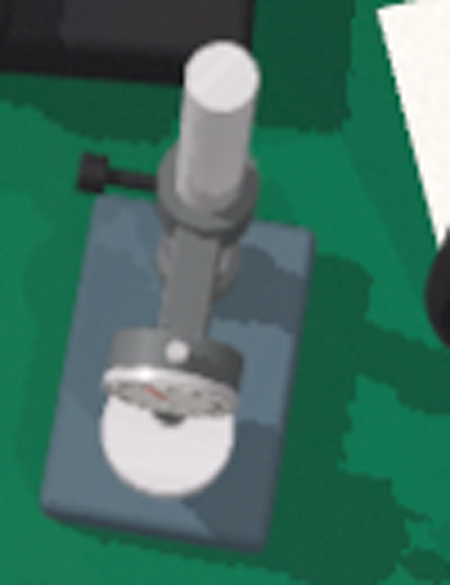

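View pics/z3.png

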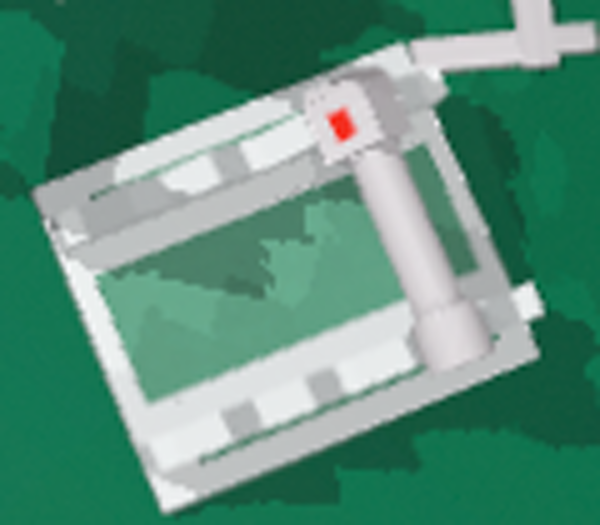

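Run:
```python
from h import *
t=cam('top')
f=lambda x,y:(140+(x-2)/5,270+(y-2)/5)
A=px(t,*f(147,140),.055);B=px(t,*f(138.5,295),.055);M=px(t,*f(142.5,218),.055)
print(A,B,M,np.degrees(np.arctan2(*(A-B)[[1,0]])))
g=lambda x,y:(300+(x-2)/4.5,140+(y-2)/4.5)
# base corners at z=.03
for c in [(42,512),(265,550),(315,230),(95,195)]: print('base',px(t,*g(*c),.03))
print('anvil L,R,front',[px(t,*g(*c),.08) for c in [(101,435),(235,435),(168,497)]])
print('col top',px(t,*g(222,78),.3))
s=lambda x,y:(395+(x-2)/5,230+(y-2)/5)
A=px(t,*s(378,165),.055);B=px(t,*s(432,298),.055);M=px(t,*s(405,232),.055)
print('done',A,B,M,np.degrees(np.arctan2(*(A-B)[[1,0]])))
for c in [(35,190),(165,513),(540,355),(405,43)]: print('st',px(t,*s(*c),.008))
for n,(u,v) in dict(r1=(243,234),st=(316,303),cup=(413,200)).items(): print(n,px(t,u,v,.04))
```

```text
[0.4574 0.319  0.055 ] [0.3931 0.3211 0.055 ] [0.4249 0.3201 0.055 ] -1.8105164422109616
base [0.5512 0.0276 0.03  ]
base [ 0.5313 -0.0771  0.03  ]
base [ 0.6875 -0.106   0.03  ]
base [0.7067 0.0001 0.03  ]
anvil L,R,front [array([ 0.5772, -0.0007,  0.08  ]), array([ 0.5762, -0.0617,  0.08  ]), array([ 0.548 , -0.0305,  0.08  ])]
col top [ 0.6695 -0.0484  0.3   ]
done [ 0.5208 -0.3108  0.055 ] [ 0.4641 -0.3304  0.055 ] [ 0.4922 -0.3206  0.055 ] 19.061523276946854
st [ 0.5205 -0.1715  0.008 ]
st [ 0.3805 -0.2217  0.008 ]
st [ 0.4433 -0.3901  0.008 ]
st [ 0.5825 -0.3389  0.008 ]
r1 [0.5933 0.167  0.04  ]
st [0.4444 0.0139 0.04  ]
cup [ 0.6624 -0.1984  0.04  ]
```

```bash
cat >> h.py <<'E'
def Rt(hd,roll=0.0):
    """tool orientation: spindle heading hd deg (head direction), tool x opposite, z down; roll = turn of spindle about its own axis (deg, +)"""
    h=np.radians(hd); x=np.array([-np.cos(h),-np.sin(h),0]); z=np.array([0,0,-1.]); y=np.cross(z,x)
    M=np.stack([x,y,z],1)
    return R.from_rotvec(-x*np.radians(roll))*R.from_matrix(M)
def row(P,Rtg,o=None):
    o=o or manip.get_obs(); R0=R.from_quat(o['ee_rot'])
    t=R0.inv().apply(np.asarray(P)-o['position']); w=(R0.inv()*Rtg).as_rotvec()
    print('row',np.round(t,4),np.round(w,4),'ang',np.degrees(np.linalg.norm(w)).round(1)); return t,w
def st():
    o=manip.get_obs(); print(o['clock'],o['position'],'q',o['joint_pos'],'F',o['ft_force'],'T',o['torque'],'g',o['grip_width']); return o
E
python3 - <<'E'
from h import *
row((.40,-.30,.30),Rt(95.75-180))
row((.425,.320,.25),Rt(-1.8))
E
```

```text
row [ 0.3036 -0.2275 -0.0691] [-0.0008 -0.0007 -1.3964] ang 80.0
row [ 0.4959 -0.8175 -0.0185] [-0.0003 -0.0014 -2.8354] ang 162.5
```

```bash
python3 -m handwheel '[[[0.3036,-0.2275,-0.069,0,0,-1.396,0.085],[0.3036,-0.2275,-0.069,0,0,-1.396,0.085],[0.3036,-0.2275,-0.069,0,0,-1.396,0.085],[0.3036,-0.2275,-0.069,0,0,-1.396,0.085],[0.3036,-0.2275,-0.069,0,0,-1.396,0.085],[0.3036,-0.2275,-0.069,0,0,-1.396,0.085],[0.3036,-0.2275,-0.069,0,0,-1.396,0.085],[0.3036,-0.2275,-0.069,0,0,-1.396,0.085]]]' 60
python3 - <<'E'
from h import *
o=st()
row((.42,.0,.30),Rt(-25,0)); row((.425,.29,.25),Rt(-1.8))
E
```

```text
clock: 1.15
position: [0.401, -0.2989, 0.3005]
ee_rot: [0.668, 0.744, -0.0, 0.0]
ft_force: [0.4, -0.7, -0.4]
grip_width: 0.995
1.15 [ 0.401  -0.2989  0.3005] q [ 0.9721  0.0502 -0.4359  1.6524  0.0215  1.4433  0.6411] F [ 0.4044 -0.7105 -0.421 ] T [-0.0273 -0.0368 -0.0045] g 0.9946669061594723
row [0.2951 0.0509 0.0004] [ 0.      0.0004 -1.0273] ang 58.9
row [0.5829 0.0868 0.0503] [-0.      0.0004 -1.4323] ang 82.1
```

```bash
python3 -m handwheel '[[[0.30,0.05,0,0,0,-0.75,0.085],[0.30,0.05,0,0,0,-0.75,0.085],[0.30,0.05,0,0,0,-0.75,0.085],[0.4,0.06,0.0,0,0,-1.43,0.085],[0.583,0.087,0.05,0,0,-1.432,0.085],[0.583,0.087,0.05,0,0,-1.432,0.085],[0.583,0.087,0.05,0,0,-1.432,0.085],[0.583,0.087,0.05,0,0,-1.432,0.085]]]'
python3 - <<'E'
from h import *
o=st()
row((.425,.32,.22),Rt(-1.8))
E
```

```text
clock: 2.15
position: [0.4244, 0.1982, 0.2638]
ee_rot: [0.017, 1.0, -0.0, 0.001]
ft_force: [1.4, -1.1, -1.2]
grip_width: 0.997
2.15 [0.4244 0.1982 0.2638] q [ 0.4706  0.0194 -0.997   1.7646  0.018   1.3657  1.0063] F [ 1.4389 -1.0669 -1.2139] T [-0.024  -0.0727 -0.0133] g 0.9968646810352497
row [0.0036 0.1218 0.0437] [-0.0007  0.0014 -0.0031] ang 0.2
```

```bash
python3 -m handwheel '[[[0.003,0.122,0.02,0,0,0,0.085],[0.003,0.122,0.02,0,0,0,0.085],[0.003,0.122,0.02,0,0,0,0.085]]]'
python3 - <<'E'
from h import *
o=st()
im=manip.camera('wrist'); cv2.imwrite('pics/w1.png',im); np.save('o1.npy',np.r_[o['position'],o['ee_rot']])
E
```

```text
clock: 2.52
position: [0.4234, 0.3234, 0.242]
ee_rot: [0.015, 1.0, 0.001, -0.003]
ft_force: [-0.6, -0.7, 0.1]
grip_width: 1.0
2.525 [0.4234 0.3234 0.242 ] q [ 0.2021  0.2849 -1.0933  1.6444  0.2516  1.3712  0.6151] F [-0.6451 -0.7284  0.0519] T [-0.0165 -0.0121  0.0236] g 1.0003645088336939
```

View pics/w1.png

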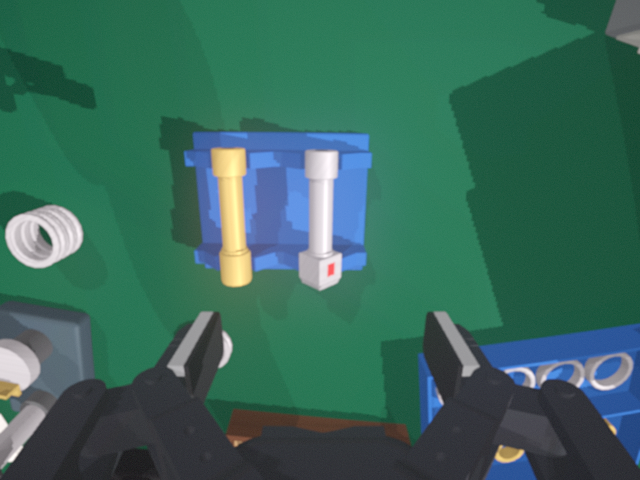

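Run:
```python
import cv2
t=cv2.imread('pics/w1.png')
cv2.imwrite('pics/z4.png',cv2.resize(t[140:300,270:390],None,fx=4,fy=4,interpolation=cv2.INTER_CUBIC)[:600])
```

```text
(no output)
```

View pics/z4.png

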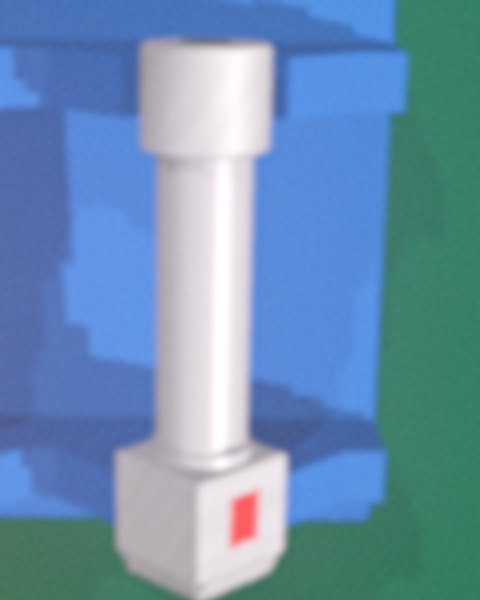

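Run:
```python
from h import *
a=np.load('o1.npy'); w=cam('wrist',dict(position=a[:3],ee_rot=a[3:]))
f=lambda x,y:(270+(x-1.5)/4,140+(y-1.5)/4)
C=px(w,*f(207.5,150),.055);H=px(w,*f(202,452),.055)
print(C,H,(C+H)/2,np.linalg.norm(H-C),np.degrees(np.arctan2(*(H-C)[[1,0]])))
t=cam('top')
for P in (C,H): print(proj(t,P))
red=px(w,*f(245,519),.055+.0106); print('red',red)
# head peak edge z=.055+.0212
print(px(w,*f(196,582),.0762),px(w,*f(196,478),.0762))
s=cam('side'); print([proj(s,P) for P in(C,H)])
im=cv2.imread('pics/side0.png')
cv2.imwrite('pics/z5.png',cv2.resize(im[345:430,210:320],None,fx=5,fy=5,interpolation=cv2.INTER_CUBIC))
row((0,0,0),Rt(-1.8))
```

```text
[0.3899 0.3235 0.055 ] [0.4637 0.3198 0.055 ] [0.4268 0.3216 0.055 ] 0.07387364560107053 -2.8582651793593974
[166.1371 330.1806]
[168.7358 294.5839]
red [0.4773 0.3298 0.0656]
[0.4886 0.3176 0.0762] [0.4621 0.3185 0.0762]
[array([281.0516, 398.3822]), array([245.6081, 375.849 ])]
row [ 0.4129 -0.3351  0.2439] [ 0.001  -0.0036 -0.0021] ang 0.2
```

View pics/z5.png

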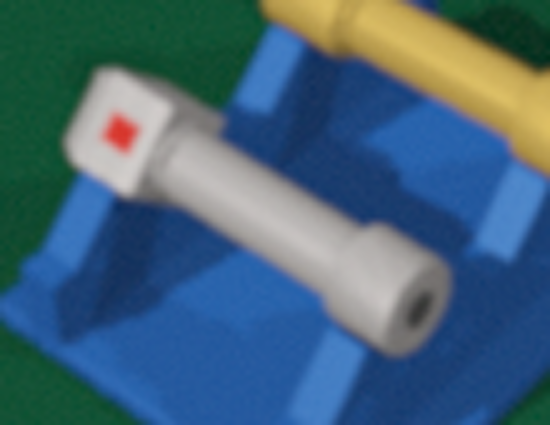

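Run:
```python
from h import *
o=st()
row((.4175,.3214,.12),Rt(-2.4));row((.4175,.3214,.036),Rt(-2.4))
```

```text
2.575 [0.4247 0.3208 0.2427] q [ 0.206   0.2814 -1.0913  1.6451  0.2506  1.3717  0.6177] F [ 0.4024 -0.7266 -0.0388] T [-0.0216 -0.0008 -0.0207] g 0.9930590565315095
row [0.0068 0.0002 0.1227] [ 0.001  -0.0036  0.0084] ang 0.5
row [0.0065 0.0002 0.2067] [ 0.001  -0.0036  0.0084] ang 0.5
```

```bash
python3 -m handwheel '[[[0.0068,0,0.06,0,0,0.008,0.065],[0.0068,0,0.1,0,0,0.008,0.065],[0.0068,0,0.1,0,0,0.008,0.065]]]'
python3 - <<'E'
from h import *
o=st()
im=manip.camera('wrist'); cv2.imwrite('pics/w2.png',im); np.save('o2.npy',np.r_[o['position'],o['ee_rot']]);o=st()
E
```

```text
clock: 2.95
position: [0.4192, 0.3161, 0.1421]
ee_rot: [0.024, 1.0, -0.002, -0.001]
ft_force: [-0.1, -0.3, 1.4]
grip_width: 0.76
2.95 [0.4192 0.3161 0.1421] q [ 0.1597  0.3622 -1.0458  1.7915  0.3369  1.1875  0.534 ] F [-0.1071 -0.289   1.3671] T [ 0.0319 -0.0257  0.0033] g 0.7603451755793191
3.0 [0.42   0.3174 0.1443] q [ 0.16    0.3607 -1.0473  1.7883  0.3362  1.1885  0.5344] F [-0.2919  0.1697 -0.1082] T [-0.0013  0.0133 -0.0546] g 0.7633801314699071
```

View pics/w2.png

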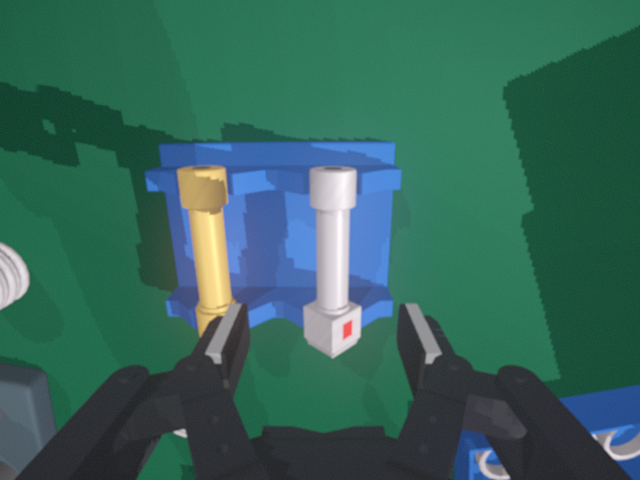

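Run:
```python
import cv2
t=cv2.imread('pics/w2.png')
cv2.imwrite('pics/z6.png',cv2.resize(t[155:305,270:390],None,fx=4,fy=4,interpolation=cv2.INTER_CUBIC)[:600])
```

```text
(no output)
```

View pics/z6.png

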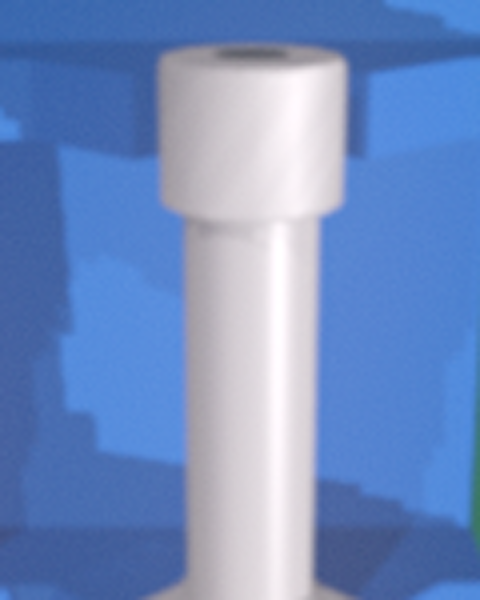

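Run:
```python
from h import *
a=np.load('o2.npy'); w=cam('wrist',dict(position=a[:3],ee_rot=a[3:]))
f=lambda x,y:(270+(x-1.5)/4,155+(y-1.5)/4)
C=px(w,*f(253.5,207),.055);H=px(w,*f(250.3,598),.055)
print(C,H,(C+H)/2,np.linalg.norm(H-C),np.degrees(np.arctan2(*(H-C)[[1,0]])))
h=np.radians(-2.3);m=(C+H)/2
g=m-.009*np.array([np.cos(h),np.sin(h),0]);g[2]=.0355
row(g,Rt(-2.3))
```

```text
[0.3903 0.3236 0.055 ] [0.4623 0.3202 0.055 ] [0.4263 0.3219 0.055 ] 0.07206326168802438 -2.72480607518807
row [0.0029 0.0048 0.1088] [-0.0011 -0.0003 -0.0083] ang 0.5
```

```bash
python3 -m handwheel '[[[0.003,0.0048,0.04,0,0,-0.003,0.055],[0.003,0.0048,0.06,0,0,-0.003,0.055],[0.003,0.0048,0.06,0,0,-0.003,0.055],[0.003,0.0048,0.06,0,0,-0.003,0.055]]]'
python3 - <<'E'
from h import *
o=st()
row((.4173,.3222,.0355),Rt(-2.6))
E
```

```text
clock: 3.5
position: [0.4177, 0.3241, 0.0854]
ee_rot: [0.022, 1.0, 0.0, 0.001]
ft_force: [-0.6, 0.3, -1.1]
grip_width: 0.645
3.5 [0.4177 0.3241 0.0854] q [ 0.0979  0.4397 -1.0016  1.8422  0.4176  1.0871  0.4663] F [-0.6265  0.2783 -1.1276] T [ 0.0294 -0.0106 -0.0213] g 0.6447433221242516
row [ 0.0004 -0.002   0.0499] [0.001  0.0016 0.0011] ang 0.1
```

```bash
python3 -m handwheel '[[[0,-0.001,0.025,0,0,0,0.055],[0,-0.001,0.05,0,0,0,0.055],[0,-0.001,0.05,0,0,0,0.055],[0,-0.001,0.05,0,0,0,0.055]]]'
python3 - <<'E'
from h import *
o=st()
im=manip.camera('wrist'); cv2.imwrite('pics/w3.png',im);o=st()
E
```

```text
clock: 4.0
position: [0.4175, 0.3234, 0.0354]
ee_rot: [0.022, 1.0, 0.001, 0.001]
ft_force: [0.5, -0.8, -0.0]
grip_width: 0.64
4.0 [0.4175 0.3234 0.0354] q [ 0.0523  0.5082 -0.9512  1.8802  0.4892  1.0044  0.4158] F [ 0.4949 -0.8141 -0.021 ] T [-0.0251  0.0306  0.0196] g 0.6401945906207646
4.05 [0.4176 0.3234 0.0354] q [ 0.0524  0.5081 -0.9511  1.8803  0.4893  1.0042  0.4156] F [-1.1458  0.6722 -0.5322] T [-0.0096 -0.0518 -0.0483] g 0.6459974365514674
```

View pics/w3.png

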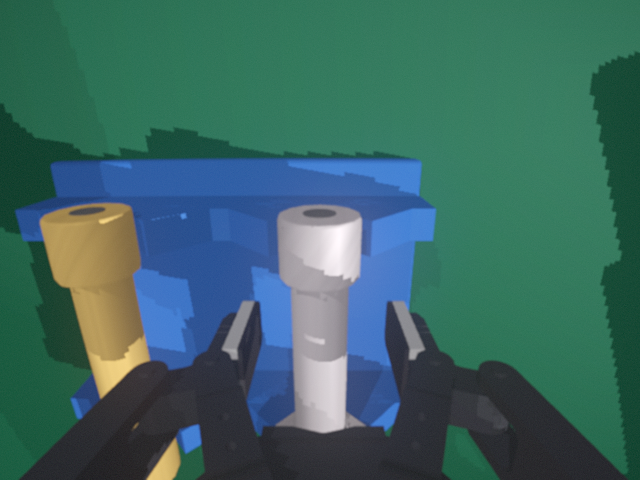

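```bash
python3 -m handwheel '[[[0,0,0,0,0,0,0.04],[0,0,0,0,0,0,0.025],[0,0,0,0,0,0,0.0],[0,0,0,0,0,0,0.0],[0,0,0,0,0,0,0.0],[0,0,0,0,0,0,0.0]]]' 90
python3 - <<'E'
from h import *
o=st()
E
```

```text
clock: 4.8
position: [0.417, 0.322, 0.0345]
ee_rot: [0.022, 1.0, -0.001, 0.0]
ft_force: [-2.7, -6.1, 10.3]
grip_width: 0.233
4.8 [0.417  0.322  0.0345] q [ 0.0521  0.5088 -0.9501  1.8817  0.4902  1.0054  0.4151] F [-2.6809 -6.0739 10.2607] T [-1.1309  0.4907  0.047 ] g 0.23277369950142018
```

```bash
python3 -m handwheel '[[[0,0,-0.01,0,0,0,0],[0,0,-0.04,0,0,0,0],[0,0,-0.09,0,0,0,0],[0,0,-0.14,0,0,0,0],[0,0,-0.16,0,0,0,0],[0,0,-0.16,0,0,0,0]]]'
python3 - <<'E'
from h import *
o=st()
im=manip.camera('wrist'); cv2.imwrite('pics/w4.png',im);o=st()
np.save('o4.npy',np.r_[o['position'],o['ee_rot']])
E
```

```text
clock: 5.55
position: [0.4171, 0.3227, 0.1941]
ee_rot: [0.022, 1.0, 0.0, 0.001]
ft_force: [0.0, -0.2, -5.2]
grip_width: 0.227
5.55 [0.4171 0.3227 0.1941] q [ 0.1875  0.3092 -1.0834  1.728   0.2858  1.2759  0.5662] F [ 0.0011 -0.1545 -5.2111] T [0.0106 0.1257 0.005 ] g 0.22701623174692528
5.6 [0.4166 0.3221 0.1927] q [ 0.1871  0.3105 -1.0825  1.7297  0.2862  1.2754  0.566 ] F [-0.7126  0.3905 -5.1821] T [ 0.0023  0.1322 -0.0331] g 0.22784359895275752
```

View pics/w4.png

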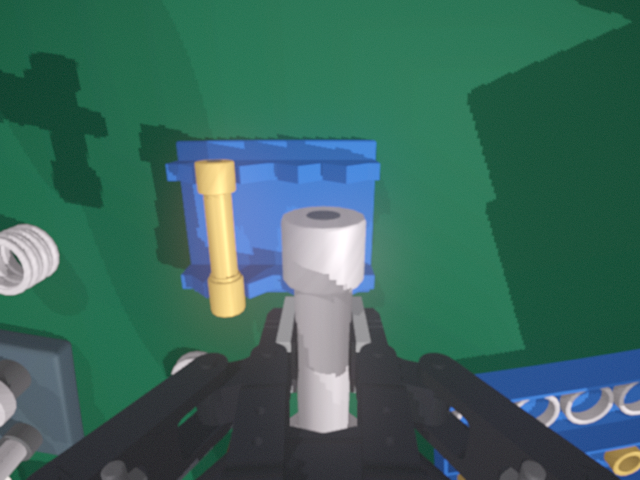

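Run:
```python
from h import *
c=manip.calibration('wrist'); V=np.linalg.inv(c['tool_from_camera']); w=(c,V)
for z in (-.0187,-.0165,-.014):
  print(z,proj(w,(.052,0,z)),proj(w,(.052,.015,z)),proj(w,(.052,0,z-.015)),'step',proj(w,(.028,0.015,z)), proj(w,(.028,0.011,z)))
t=cv2.imread('pics/w4.png')
cv2.imwrite('pics/z7.png',cv2.resize(t[195:345,260:390],None,fx=4,fy=4,interpolation=cv2.INTER_CUBIC)[:600])
```

```text
-0.0187 [323.6428 212.6608] [365.8618 212.6717] [323.7656 224.5796] step [363.3846 274.4873] [352.7892 274.5035]
-0.0165 [323.627  211.1331] [365.1669 211.1448] [323.7457 222.6473] step [362.7712 272.1132] [352.3351 272.1281]
-0.014 [323.6098 209.4559] [364.4038 209.4684] [323.7239 220.5348] step [362.096  269.5006] [351.8353 269.5142]
```

View pics/z7.png

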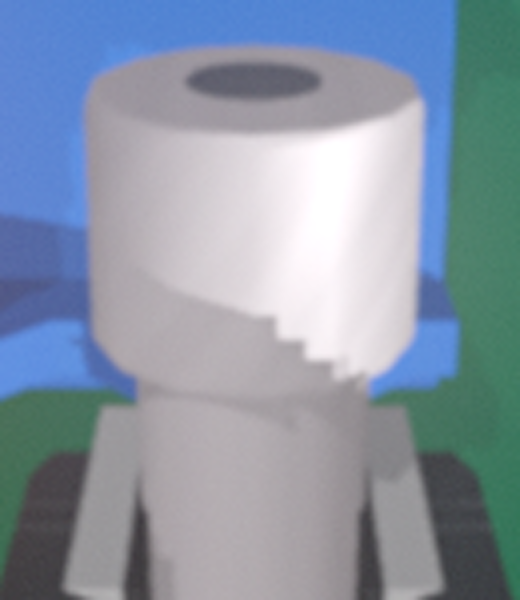

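```bash
cat >> h.py <<'E'
GX=0.063
def tcp(head,hd,roll,gx=None):
    Rm=Rt(hd,roll); M=Rm.as_matrix()
    return np.asarray(head)+M[:,0]*(GX if gx is None else gx)+M[:,2]*0.0187, Rm
ANV=np.array([.578,-.031,.08]); AH=-10.4
def u(hd): h=np.radians(hd); return np.array([np.cos(h),np.sin(h),0])
def head(o,gx=None):
    M=R.from_quat(o['ee_rot']).as_matrix(); p=o['position']-M[:,0]*(GX if gx is None else gx)-M[:,2]*.0187
    return p,-M[:,0]
E
python3 - <<'E'
from h import *
o=st()
p,Rm=tcp(ANV-.06*u(AH)+[0,0,.08],AH,45); print(p); row(p,Rm)
E
```

```text
5.6 [0.4166 0.3221 0.1927] q [ 0.1871  0.3105 -1.0825  1.7297  0.2862  1.2754  0.566 ] F [-0.7126  0.3905 -5.1821] T [ 0.0023  0.1322 -0.0331] g 0.22784359895275752
[0.4594 0.0042 0.1468]
row [-0.0568 -0.3156  0.0462] [-0.7852 -0.0544  0.13  ] ang 45.7
```

```bash
python3 -m handwheel '[[[-0.007,-0.04,0,-0.1,0,0.016,0],[-0.014,-0.08,0,-0.2,-0.014,0.03,0],[-0.022,-0.125,0,-0.3,-0.02,0.05,0],[-0.03,-0.17,0.01,-0.41,-0.03,0.07,0],[-0.038,-0.215,0.02,-0.52,-0.037,0.085,0],[-0.046,-0.26,0.03,-0.63,-0.045,0.105,0],[-0.053,-0.295,0.04,-0.72,-0.05,0.12,0],[-0.057,-0.3156,0.046,-0.785,-0.054,0.13,0]]]'
python3 - <<'E'
from h import *
o=st()
p,Rm=tcp(ANV-.06*u(AH)+[0,0,.08],AH,45); row(p,Rm)
print(head(o))
cv2.imwrite('pics/s5.png',manip.camera('side'));cv2.imwrite('pics/t5.png',manip.camera('top'))
o=st();cv2.imwrite('pics/w5.png',manip.camera('wrist')); np.save('o5.npy',np.r_[o['position'],o['ee_rot']])
E
```

```text
clock: 6.6
position: [0.4586, 0.0026, 0.145]
ee_rot: [0.086, 0.919, 0.383, 0.033]
ft_force: [0.1, 0.2, -3.9]
grip_width: 0.234
6.6 [0.4586 0.0026 0.145 ] q [ 1.1591  0.322  -0.8142  2.003  -0.6012  1.1477  2.0561] F [ 0.0624  0.2459 -3.9323] T [-1.3025  0.3134 -0.0275] g 0.23434166680786844
row [-0.0005  0.0025 -0.0001] [ 0.0034 -0.0006 -0.0055] ang 0.4
(array([ 0.5181, -0.022 ,  0.1579]), array([ 0.9829, -0.1839, -0.0043]))
6.7 [0.4585 0.0016 0.1443] q [ 1.1596  0.3236 -0.8126  2.0029 -0.6007  1.1472  2.0551] F [-0.5483 -0.0056 -4.8158] T [-1.444   0.3665  0.0169] g 0.23007262459226396
```

View pics/s5.png

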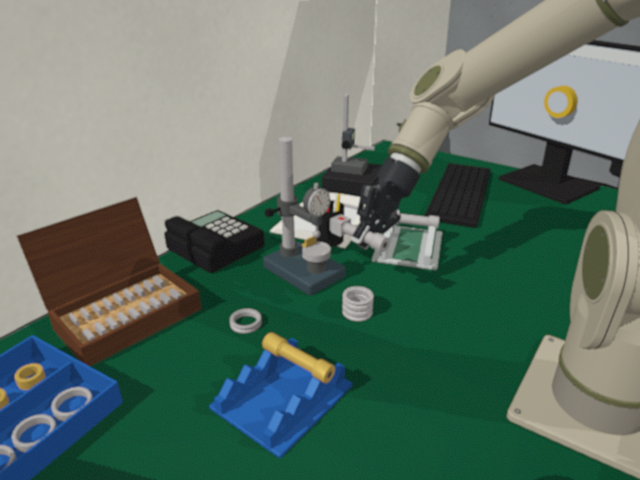

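View pics/t5.png

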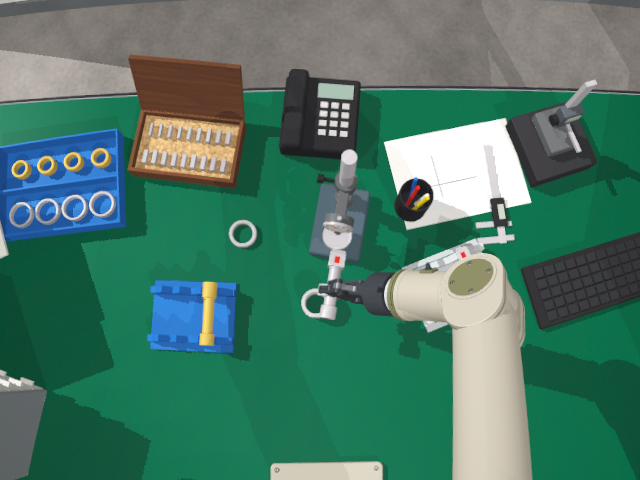

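View pics/w5.png

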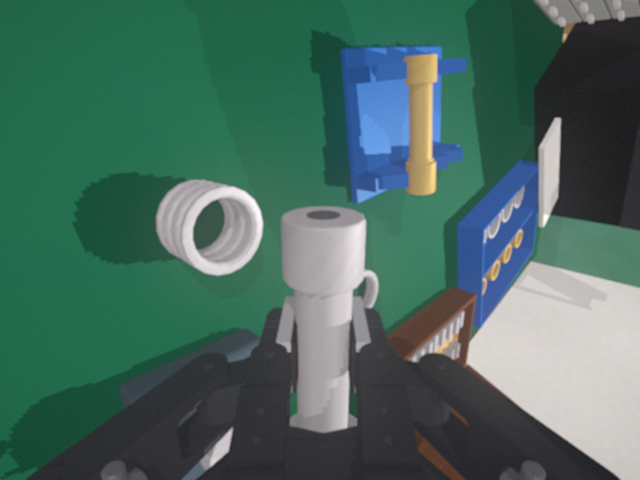

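Run:
```python
import cv2
t=cv2.imread('pics/t5.png')
cv2.imwrite('pics/z8.png',cv2.resize(t[200:330,290:400],None,fx=4.5,fy=4.5,interpolation=cv2.INTER_CUBIC))
t=cv2.imread('pics/s5.png')
cv2.imwrite('pics/z9.png',cv2.resize(t[130:300,255:405],None,fx=3.5,fy=3.5,interpolation=cv2.INTER_CUBIC))
```

```text
(no output)
```

View pics/z8.png

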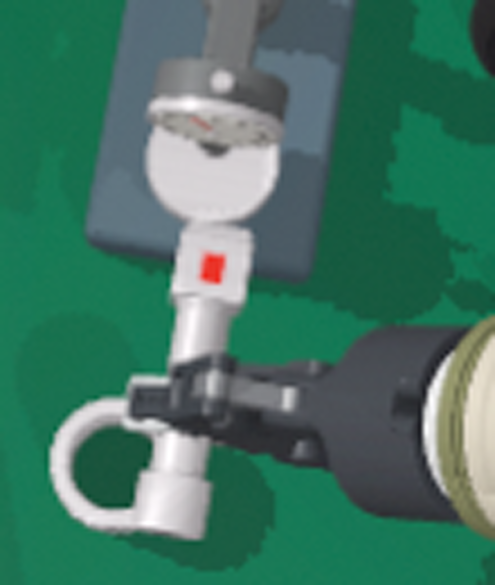

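View pics/z9.png

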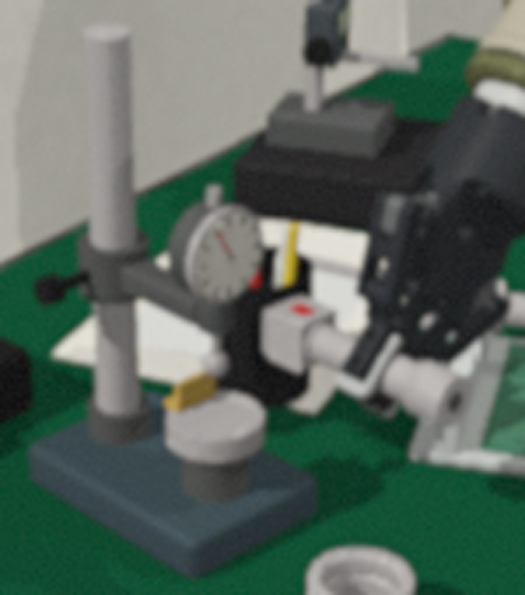

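Run:
```python
from h import *
t=cam('top');s=cam('side')
f=lambda x,y:(290+(x-1.75)/4.5,200+(y-1.75)/4.5)
g=lambda x,y:(255+(x-1.25)/3.5,130+(y-1.25)/3.5)
print('anvil top',[px(t,*f(*c),.08)[:2] for c in [(146,158),(279,162),(210,223)]])
print('anvil side',[px(s,*g(*c),.08)[:2] for c in [(166,421),(266,421),(215,452),(217,421)]])
print('red top',px(t,*f(212,268),.173),px(t,*f(212,268),.17),'red side',px(s,*g(303,310),.173))
print('tri red',tri(ray(t,*f(212,268)),ray(s,*g(303,310))))
print('tip',tri(ray(s,*g(214,362)),ray(t,*f(212,152))), px(s,*g(214,362),.1155))
# collar end, shank line
for c in [(209,300),(201,345),(181,450),(172,500)]: print(px(t,*f(*c),.158)[:2])
# projections of model anvil circle onto side
import math
for a in (ANV,):
  pts=[a+.03*np.array([math.cos(k),math.sin(k),0]) for k in np.linspace(0,2*math.pi,60)]
  P=np.array([proj(s,p) for p in pts]); Q=(P-[255,130])*3.5+1.25; print('side model',Q.min(0),Q.max(0))
  P=np.array([proj(t,p) for p in pts]); Q=(P-[290,200])*4.5+1.75; print('top model',Q.min(0),Q.max(0))
```

```text
anvil top [array([ 0.5803, -0.0008]), array([ 0.5775, -0.0614]), array([ 0.5497, -0.0293])]
anvil side [array([ 0.6008, -0.0054]), array([ 0.5516, -0.0405]), array([0.5556, 0.0066]), array([ 0.5757, -0.0233])]
red top [ 0.513  -0.0271  0.173 ] [ 0.5135 -0.0272  0.17  ] red side [ 0.5152 -0.0224  0.173 ]
tri red (array([ 0.5152, -0.0262,  0.1711]), [np.float64(0.0021009533138448074), np.float64(0.002100953313844868)])
tip (array([ 0.5774, -0.0282,  0.1171]), [np.float64(0.0032454027748801345), np.float64(0.003245402774880278)]) [ 0.5825 -0.0298  0.1155]
[ 0.5019 -0.026 ]
[ 0.4829 -0.0222]
[ 0.4388 -0.013 ]
[ 0.418  -0.0089]
side model [171.9683 390.5841] [270.7396 440.0243]
top model [146.5402  97.8477] [278.2053 226.636 ]
```

Run:
```python
from h import *
o=st()
p,Rm=tcp(ANV-.062*u(AH)+[0,0,.018],AH,45); print(p); row(p,Rm)
```

```text
6.75 [0.4586 0.0037 0.1453] q [ 1.158   0.3207 -0.8156  2.0032 -0.6015  1.1475  2.0538] F [ 0.6282 -0.0766 -5.0823] T [-1.3202  0.297   0.0197] g 0.22862346159240618
[0.4574 0.0046 0.0848]
row [ 0.001  -0.0425  0.0431] [ 0.0028 -0.0014 -0.0056] ang 0.4
```

```bash
python3 -m handwheel '[[[0,-0.015,0.015,0,0,0,0],[0,-0.03,0.03,0,0,0,0],[0.001,-0.0425,0.043,0.003,-0.001,-0.005,0],[0.001,-0.0425,0.043,0.003,-0.001,-0.005,0],[0.001,-0.0425,0.043,0.003,-0.001,-0.005,0]]]'
python3 - <<'E'
from h import *
P=[]
o=st();P.append(o['position']);cv2.imwrite('pics/s6.png',manip.camera('side'));o=manip.get_obs();P.append(o['position']);cv2.imwrite('pics/t6.png',manip.camera('top'))
o=manip.get_obs();P.append(o['position']);print(np.array(P))
o['position']=np.mean(P,0);print(head(o))
t=cv2.imread('pics/t6.png')
cv2.imwrite('pics/z10.png',cv2.resize(t[205:295,310:370],None,fx=6.5,fy=6.5,interpolation=cv2.INTER_CUBIC))
t=cv2.imread('pics/s6.png')
cv2.imwrite('pics/z11.png',cv2.resize(t[180:280,285:405],None,fx=6,fy=6,interpolation=cv2.INTER_CUBIC))
E
```

```text
clock: 7.38
position: [0.459, 0.006, 0.0878]
ee_rot: [0.081, 0.921, 0.38, 0.036]
ft_force: [-0.7, 0.6, -4.1]
grip_width: 0.231
7.375 [0.459  0.006  0.0878] q [ 1.1199  0.4278 -0.7914  2.0375 -0.5582  1.0228  2.0995] F [-0.6664  0.5749 -4.1093] T [-1.3879  0.3478 -0.0211] g 0.23129354013423356
[[0.459  0.006  0.0878]
 [0.4592 0.0057 0.0879]
 [0.4593 0.0055 0.0879]]
(array([ 0.5188, -0.0183,  0.1015]), array([ 0.9842, -0.1769,  0.0051]))
```

View pics/z10.png

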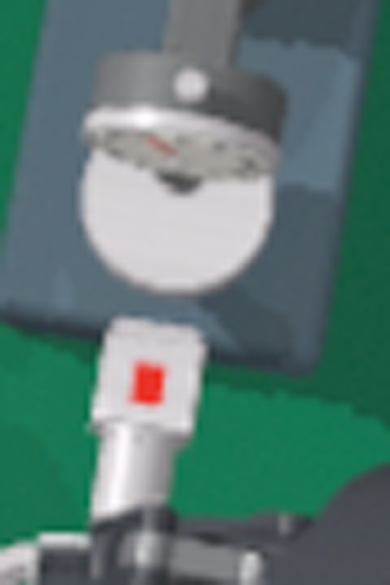

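View pics/z11.png

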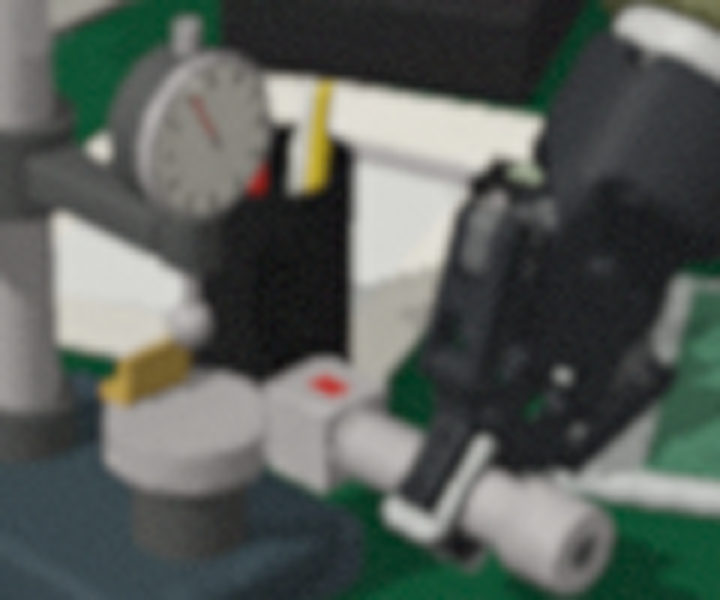

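Run:
```python
from h import *
t=cam('top');s=cam('side')
f=lambda x,y:(310+(x-2.75)/6.5,205+(y-2.75)/6.5)
g=lambda x,y:(285+(x-2.5)/6,180+(y-2.5)/6)
A=px(t,*f(176,197),.08); print('A',A)
r=px(t,*f(149,384),.1165); r2=px(t,*f(148,382),.1165);print('red',r)
for hd in (-10.4,):
  d=r-A; n=np.array([-u(hd)[1],u(hd)[0],0]); print('along',d@u(hd),'lat',d@n)
# side model fits
import math
def mm(cv,c,r,off,sc):
  P=np.array([proj(cv,np.array(c)+r*np.array([math.cos(k),math.sin(k),0])) for k in np.linspace(0,2*math.pi,90)])
  Q=(P-off)*sc+(sc-1)/2; return Q.min(0),Q.max(0)
print('side anvil model',mm(s,ANV,.03,[285,180],6)); print('top',mm(t,ANV,.03,[310,205],6.5))
print('stop side', (proj(s,ANV+.016*u(AH)+[0,0,.02])-[285,180])*6+2.5)
o=manip.get_obs(); h,d=head(o); h=np.array([.5188,-.0183,.1015])
uu=u(-10.2);nn=np.array([-uu[1],uu[0],0])
for nm,P in dict(fl=h+.016*uu+.015*nn*0+[0,0,.012],bl=h-.016*uu+.015*nn+[0,0,.015],br=h-.016*uu-.015*nn+[0,0,.015],red=h+[0,0,.015],bbl=h-.016*uu+.015*nn-[0,0,.015],f1=h+.01*uu+.015*nn-[0,0,.015],cl=h-.114*uu).items():
  print(nm,'side',(proj(s,P)-[285,180])*6+2.5,'top',(proj(t,P)-[310,205])*6.5+2.75)
```

```text
A [ 0.5795 -0.0307  0.08  ]
red [ 0.5139 -0.0202  0.1165]
along -0.0663969859089829 lat -0.0015186308931876603
side anvil model (array([115.163, 369.949]), array([284.4893, 454.7284]))
top (array([ 81.8028, 109.0577]), array([272.0421, 295.1321]))
stop side [168.4861 346.1989]
fl side [286.6458 374.9438] top [150.4245 318.6543]
bl side [324.1686 416.6714] top [ 84.9178 411.8488]
br side [386.1112 385.3554] top [182.9843 427.6158]
red side [320.7533 383.8872] top [142.2962 368.1783]
bbl side [322.5406 494.3502] top [ 84.7441 426.9472]
f1 side [267.3276 465.5777] top [ 98.1697 345.3518]
cl side [580.7651 553.1142] top [ 81.7331 744.1876]
```

```bash
python3 -m handwheel '[[[-0.012,0,0,0,0,0,0],[-0.024,0,0,0,0,0,0],[-0.033,0,0,0,0,0,0],[-0.033,-0.0014,0.0014,0,0,0,0],[-0.033,-0.0028,0.0028,0,0,0,0],[-0.033,-0.0028,0.0028,0,0,0,0]]]'
cat > q.py <<'E'
from h import *
def avg(n=1,names=('side',)):
    P=[];F=[];T=[];Q=[]
    for i in range(n):
        o=manip.get_obs();P.append(o['position']);F.append(o['ft_force']);T.append(o['torque']);Q.append(o['ee_rot']);im=manip.camera(names[i%len(names)]);cv2.imwrite(f'pics/m_{names[i%len(names)]}_{o["clock"]:.2f}.png',im)
    o=dict(o);o['position']=np.mean(P,0);o['ft_force']=np.mean(F,0);o['torque']=np.mean(T,0);o['ee_rot']=R.from_quat(Q).mean().as_quat()
    h,d=head(o); e=h-ANV;n=np.array([-u(AH)[1],u(AH)[0],0])
    print('clk',manip.get_obs()['clock'],'F',o['ft_force'],'T',o['torque'],'along',e@u(AH),'lat',e@n,'axis z',h[2],'dir',np.degrees([np.arctan2(d[1],d[0]),d[2]]))
    M=R.from_quat(o['ee_rot']).as_matrix(); print('roll',np.degrees(np.arctan2(M[2,1],-M[2,2])))
    return o
E
python3 - <<'E'
from q import *
avg(3)
E
```

```text
clock: 8.22
position: [0.491, -0.0003, 0.0833]
ee_rot: [0.081, 0.921, 0.38, 0.036]
ft_force: [-0.1, -0.8, -4.2]
grip_width: 0.228
clk 8.375 F [-0.05   -0.0874 -4.4904] T [-1.3462  0.3514  0.0093] along -0.02795081698627199 lat 0.0014859430566274844 axis z 0.09693631293189697 dir [-10.2085   0.2223]
roll 44.87593083374806
```

```bash
python3 -m handwheel '[[[0,-0.0005,0.0005,0,0,0,0],[0,-0.001,0.001,0,0,0,0],[0,-0.001,0.001,0,0,0,0]]]'
python3 - <<'E'
from q import *
avg(2)
E
python3 -m handwheel '[[[0,-0.0004,0.0004,0,0,0,0],[0,-0.0004,0.0004,0,0,0,0]]]'
python3 - <<'E'
from q import *
avg(2)
im=cv2.imread(sorted(__import__('glob').glob('pics/m_side*'),key=lambda s:float(s[12:-4]))[-1])
cv2.imwrite('pics/z12.png',cv2.resize(im[180:280,285:405],None,fx=6,fy=6,interpolation=cv2.INTER_CUBIC))
E
```

```text
clock: 8.75
position: [0.4915, -0.0004, 0.0821]
ee_rot: [0.081, 0.921, 0.38, 0.036]
ft_force: [0.4, 0.1, -6.0]
grip_width: 0.229
clk 8.85 F [ 0.0651  0.0962 -5.1214] T [-1.3856  0.3724  0.0153] along -0.027635045229889754 lat 0.0014858724170323488 axis z 0.09568204909796847 dir [-10.2073   0.2486]
roll 44.87173285304908
clock: 9.1
position: [0.4915, -0.0004, 0.0816]
ee_rot: [0.081, 0.921, 0.38, 0.036]
ft_force: [1.4, 0.9, -4.7]
grip_width: 0.23
clk 9.2 F [ 0.7067  0.2714 -4.6667] T [-1.3944  0.3416 -0.019 ] along -0.02763028910892128 lat 0.0015164188498694203 axis z 0.0951219099607409 dir [-10.2051   0.2483]
roll 44.87499542670108
```

View pics/z12.png

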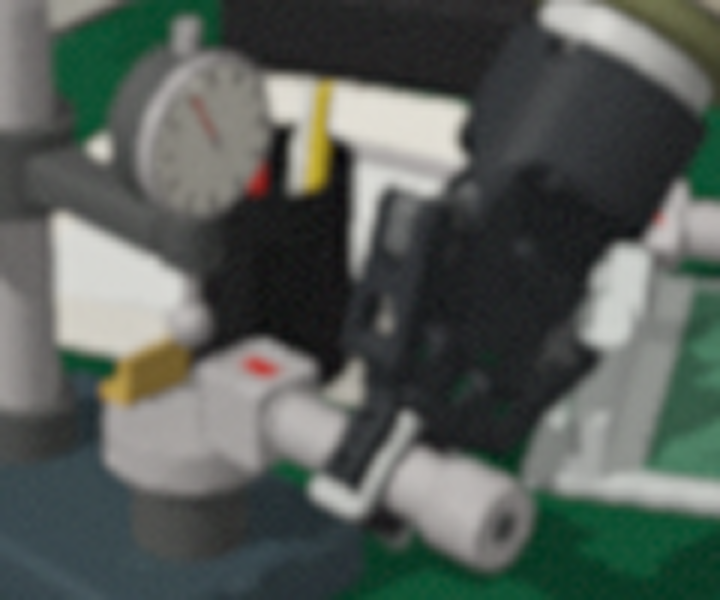

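```bash
python3 -m handwheel '[[[0,-0.0004,0.0004,0,0,0,0],[0,-0.0004,0.0004,0,0,0,0]]]'
python3 - <<'E'
from q import *
avg(1)
E
python3 -m handwheel '[[[0,-0.0004,0.0004,0,0,0,0],[0,-0.0004,0.0004,0,0,0,0]]]'
python3 - <<'E'
from q import *
avg(1)
E
```

```text
clock: 9.45
position: [0.4915, -0.0004, 0.081]
ee_rot: [0.081, 0.921, 0.38, 0.036]
ft_force: [-0.1, 0.6, -4.3]
grip_width: 0.232
clk 9.5 F [-0.118   0.6239 -4.2638] T [-1.3772  0.3808  0.0086] along -0.02762814663633019 lat 0.0014808774847604965 axis z 0.09453260461667146 dir [-10.2089   0.2472]
roll 44.8745336542744
clock: 9.75
position: [0.4915, -0.0003, 0.0806]
ee_rot: [0.081, 0.921, 0.38, 0.036]
ft_force: [-0.4, 0.3, -3.5]
grip_width: 0.233
clk 9.8 F [-0.4219  0.284  -3.4915] T [-1.2138  0.266   0.0656] along -0.027592592010812808 lat 0.001616032890092808 axis z 0.09409235518397426 dir [-10.2007   0.251 ]
roll 44.88506168710724
```

```bash
python3 -m handwheel '[[[-0.003,0,0,0,0,0,0],[-0.0065,0,0,0,0,0,0],[-0.01,0,0,0,0,0,0],[-0.013,0,0,0,0,0,0],[-0.016,0,0,0,0,0,0],[-0.019,0,0,0,0,0,0],[-0.021,-0.0001,0.0001,0,0,0,0],[-0.022,-0.0001,0.0001,0,0,0,0]]]'
python3 - <<'E'
from q import *
avg(2,('side','top'))
im=cv2.imread(sorted(__import__('glob').glob('pics/m_side*'),key=lambda s:float(s[12:-4]))[-1])
cv2.imwrite('pics/z13.png',cv2.resize(im[180:280,285:405],None,fx=6,fy=6,interpolation=cv2.INTER_CUBIC))
im=cv2.imread(sorted(__import__('glob').glob('pics/m_top*'),key=lambda s:float(s[11:-4]))[-1])
cv2.imwrite('pics/z14.png',cv2.resize(im[205:295,310:370],None,fx=6.5,fy=6.5,interpolation=cv2.INTER_CUBIC))
E
```

```text
clock: 10.8
position: [0.5132, -0.0042, 0.0805]
ee_rot: [0.081, 0.921, 0.38, 0.036]
ft_force: [-2.9, 1.2, -2.3]
grip_width: 0.229
clk 10.9 F [-2.352   1.2586 -2.3032] T [-0.8692  0.6276  0.4534] along -0.005445697117097586 lat 0.0016829717040806069 axis z 0.09403555707304406 dir [-10.2025   0.2563]
roll 44.88132800426404
```

View pics/z13.png

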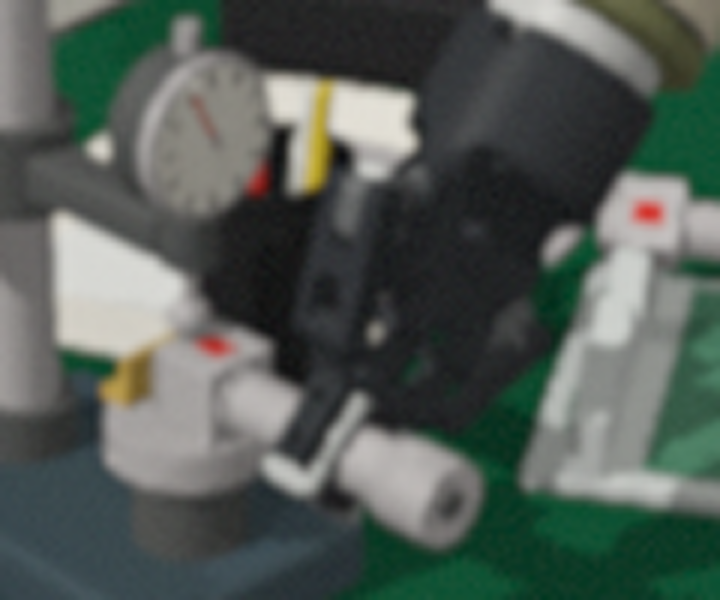

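View pics/z14.png

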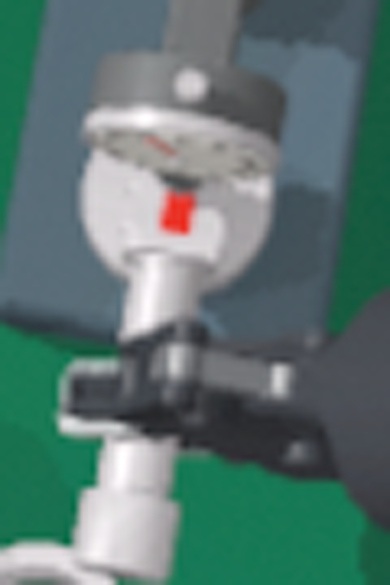

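```bash
python3 -m handwheel '[[[-0.001,0,0,0,0,0,0],[-0.002,0,0,0,0,0,0],[-0.003,0,0,0,0,0,0],[-0.004,0,0,0,0,0,0]]]'
python3 - <<'E'
from q import *
avg(1)
E
python3 -m handwheel '[[[-0.001,0,0,0,0,0,0],[-0.0015,0,0,0,0,0,0]]]'
python3 - <<'E'
from q import *
avg(1)
E
```

```text
clock: 11.4
position: [0.5172, -0.0051, 0.0804]
ee_rot: [0.081, 0.921, 0.38, 0.036]
ft_force: [-3.6, 0.7, -1.6]
grip_width: 0.23
clk 11.45 F [-3.6273  0.7048 -1.6434] T [-0.9221  0.6879  0.4405] along -0.0015060541724757957 lat 0.0015106502897212738 axis z 0.0939724769082398 dir [-10.2139   0.2513]
roll 44.87015520929038
clock: 11.7
position: [0.5187, -0.0054, 0.0804]
ee_rot: [0.081, 0.921, 0.38, 0.036]
ft_force: [-3.5, 0.2, -1.8]
grip_width: 0.23
clk 11.75 F [-3.4905  0.1846 -1.7733] T [-0.9279  0.6533  0.4155] along -2.010415633892605e-05 lat 0.0015234438135705397 axis z 0.09396559227573359 dir [-10.2145   0.2517]
roll 44.87011576981086
```

```bash
python3 -m handwheel '[[[-0.0006,0,0,0,0,0,0],[-0.001,0,0,0,0,0,0]]]'; python3 -m handwheel '[[[-0.0006,0,0,0,0,0,0],[-0.001,0,0,0,0,0,0]]]';  python3 - <<'E'
from q import *
avg(1)
im=cv2.imread(sorted(__import__('glob').glob('pics/m_side*'),key=lambda s:float(s[12:-4]))[-1])
cv2.imwrite('pics/z15.png',cv2.resize(im[180:280,285:405],None,fx=6,fy=6,interpolation=cv2.INTER_CUBIC))
E
```

```text
clock: 12.0
position: [0.5195, -0.0055, 0.0804]
ee_rot: [0.081, 0.921, 0.38, 0.036]
ft_force: [-4.5, -0.0, -2.0]
grip_width: 0.228
clock: 12.25
position: [0.5206, -0.0057, 0.0805]
ee_rot: [0.081, 0.921, 0.38, 0.036]
ft_force: [-3.3, 0.3, -2.1]
grip_width: 0.231
clk 12.3 F [-3.3466  0.3303 -2.1141] T [-0.9526  0.6626  0.4146] along 0.001955904408678886 lat 0.0015827216935051008 axis z 0.09401590047801801 dir [-10.2109   0.2506]
roll 44.87429881272162
```

View pics/z15.png

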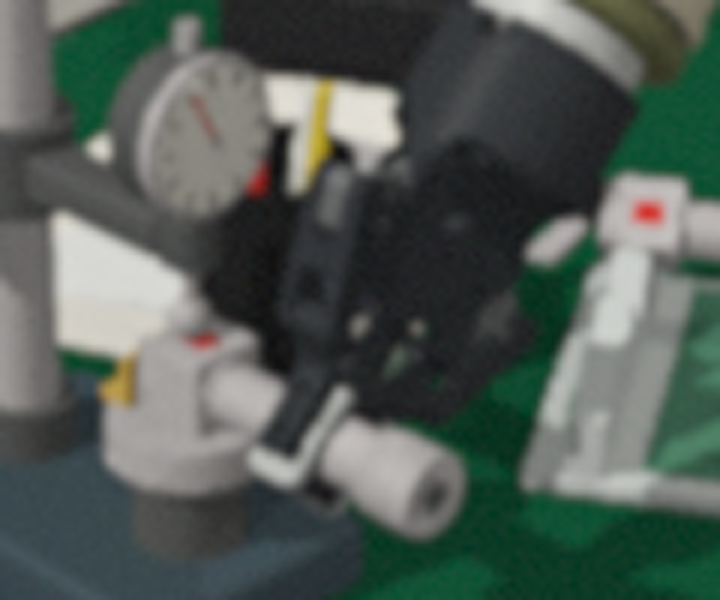

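```bash
for i in 1; do python3 -m handwheel '[[[-0.0006,0,0,0,0,0,0],[-0.001,0,0,0,0,0,0]]]'; python3 -m handwheel '[[[-0.0006,0,0,0,0,0,0],[-0.001,0,0,0,0,0,0]]]';done;  python3 - <<'E'
from q import *
avg(1)
E
```

```text
clock: 12.55
position: [0.5216, -0.0058, 0.0805]
ee_rot: [0.081, 0.921, 0.38, 0.036]
ft_force: [-2.8, 0.0, -1.9]
grip_width: 0.232
clock: 12.8
position: [0.5221, -0.0058, 0.0804]
ee_rot: [0.081, 0.921, 0.38, 0.035]
ft_force: [-7.0, -0.6, -0.6]
grip_width: 0.226
clk 12.85 F [-6.9818 -0.5575 -0.5581] T [-0.7332  1.1315  0.9615] along 0.003434610237035388 lat 0.0017426814377324061 axis z 0.0938738713095459 dir [-10.1667   0.2005]
roll 44.88460457021784
```

```bash
python3 -m handwheel '[[[0,0,0,0,0,0,0],[0,0,0,0,0,0,0],[0,0,0,0,0,0,0],[0,0,0,0,0,0,0],[0,0,0,0,0,0,0],[0,0,0,0,0,0,0],[0,0,0,0,0,0,0],[0,0,0,0,0,0,0]]]';  python3 - <<'E'
from q import *
avg(2,('side','top'))
im=cv2.imread(sorted(__import__('glob').glob('pics/m_side*'),key=lambda s:float(s[12:-4]))[-1])
a=cv2.resize(im[180:280,285:405],None,fx=4,fy=4,interpolation=cv2.INTER_CUBIC)
im=cv2.imread(sorted(__import__('glob').glob('pics/m_top*'),key=lambda s:float(s[11:-4]))[-1])
b=cv2.resize(im[205:295,310:370],None,fx=400/90,fy=400/90,interpolation=cv2.INTER_CUBIC)
cv2.imwrite('pics/z16.png',np.hstack([a,b]))
E
```

```text
clock: 13.85
position: [0.522, -0.0058, 0.0804]
ee_rot: [0.081, 0.921, 0.38, 0.035]
ft_force: [-5.7, -0.1, -1.2]
grip_width: 0.231
clk 13.95 F [-6.3456 -0.0735 -1.2626] T [-0.8546  0.9353  0.778 ] along 0.00339423297363948 lat 0.0017590609085434586 axis z 0.09386426725651649 dir [-10.1663   0.2001]
roll 44.88572084158963
```

View pics/z16.png

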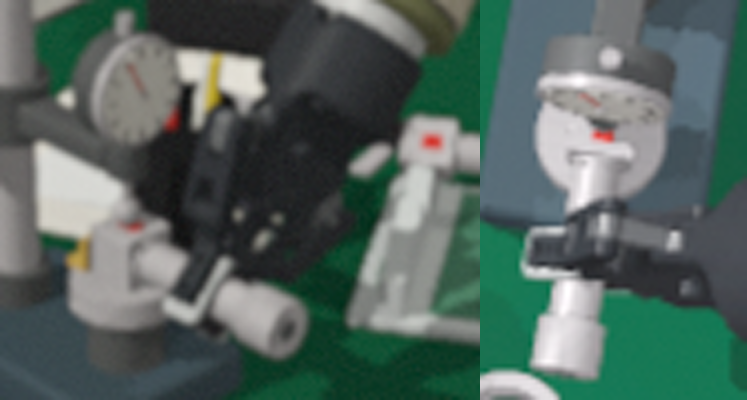

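```bash
python3 -m handwheel '[[[0.002,0,0,0,0,0,0],[0.006,0,0,0,0,0,0],[0.014,0,0,0,0,0,0],[0.024,0.0,0,0,0,0,0],[0.036,0.001,-0.001,0,0,0,0],[0.05,0.01,-0.01,0,0,0,0],[0.062,0.025,-0.025,0,0,0,0],[0.064,0.035,-0.035,0,0,0,0]]]';  python3 - <<'E'
from q import *
o=st(); print(head(o))
for r in (22.5,0,-22.5,-45):
    p,Rm=tcp(ANV-.062*u(AH)+[0,0,.075],AH,r); row(p,Rm,o)
E
```

```text
clock: 14.95
position: [0.4582, 0.0057, 0.1301]
ee_rot: [0.081, 0.921, 0.38, 0.036]
ft_force: [0.9, -0.4, -4.2]
grip_width: 0.229
14.95 [0.4582 0.0057 0.1301] q [ 1.1515  0.3434 -0.8168  2.0175 -0.5894  1.1101  2.0698] F [ 0.9259 -0.4352 -4.171 ] T [-1.4225  0.3288  0.0055] g 0.22922567462165208
(array([ 0.5178, -0.0184,  0.1436]), array([ 0.9842, -0.1771,  0.0036]))
row [ 0.0005  0.0002 -0.0106] [0.3896 0.0011 0.0049] ang 22.3
row [ 0.0005 -0.0058 -0.0146] [0.7823 0.0021 0.0047] ang 44.8
row [ 0.0006 -0.0099 -0.0206] [1.175  0.003  0.0044] ang 67.3
row [ 0.0006 -0.0114 -0.0278] [1.5677 0.004  0.0039] ang 89.8
```

```bash
python3 -m handwheel '[[[0,0,-0.005,0.18,0,0,0],[0,0,-0.01,0.36,0,0,0],[0,-0.003,-0.0125,0.54,0,0,0],[0,-0.005,-0.0142,0.72,0,0,0],[0,-0.007,-0.0165,0.9,0,0,0],[0,-0.009,-0.019,1.08,0,0,0],[0,-0.0105,-0.022,1.26,0.003,0.004,0],[0,-0.011,-0.025,1.42,0.004,0.004,0]]]';  python3 - <<'E'
from q import *
o=st(); print(head(o))
p,Rm=tcp(ANV-.062*u(AH)+[0,0,.075],AH,-45); row(p,Rm,o)
E
```

```text
clock: 15.95
position: [0.455, -0.0187, 0.14]
ee_rot: [0.086, 0.945, -0.314, -0.028]
ft_force: [-0.2, -1.4, -5.8]
grip_width: 0.229
15.95 [ 0.455  -0.0187  0.14  ] q [ 0.2889  0.3953 -0.853   1.8666  0.7331  1.5587  0.5732] F [-0.2235 -1.4223 -5.7916] T [ 1.2183 -0.0686 -0.0912] g 0.2288577604666238
(array([ 0.5189, -0.019 ,  0.1551]), array([ 0.9836, -0.1802,  0.0017]))
row [ 0.0018 -0.0036  0.0005] [ 0.1442  0.0015 -0.0009] ang 8.3
```

Run:
```python
from q import *
o=st()
n=np.array([-u(AH)[1],u(AH)[0],0])
p,Rm=tcp(ANV-.058*u(AH)+n*.0012+[0,0,.06],AH,-45); row(p,Rm,o)
p,Rm=tcp(ANV-.058*u(AH)+n*.0012+[0,0,.020],AH,-45); row(p,Rm,o)
```

```text
15.95 [ 0.455  -0.0187  0.14  ] q [ 0.2889  0.3953 -0.853   1.8666  0.7331  1.5587  0.5732] F [-0.2235 -1.4223 -5.7916] T [ 1.2183 -0.0686 -0.0912] g 0.2288577604666238
row [-0.0022  0.0064  0.0118] [ 0.1442  0.0015 -0.0009] ang 8.3
row [-0.0021  0.0303  0.0438] [ 0.1442  0.0015 -0.0009] ang 8.3
```

```bash
python3 -m handwheel '[[[-0.001,0.0064,0.0118,0.144,0.001,0,0],[-0.002,0.015,0.023,0.144,0.001,0,0],[-0.002,0.024,0.035,0.144,0.001,0,0],[-0.002,0.0303,0.0438,0.144,0.001,0,0],[-0.002,0.0303,0.0438,0.144,0.001,0,0],[-0.002,0.0303,0.0438,0.144,0.001,0,0]]]';  python3 - <<'E'
from q import *
avg(2,('top','side'))
im=cv2.imread(sorted(__import__('glob').glob('pics/m_side*'),key=lambda s:float(s[12:-4]))[-1])
a=cv2.resize(im[180:280,285:405],None,fx=6,fy=6,interpolation=cv2.INTER_CUBIC)
im=cv2.imread(sorted(__import__('glob').glob('pics/m_top*'),key=lambda s:float(s[11:-4]))[-1])
b=cv2.resize(im[205:295,310:370],None,fx=6.5,fy=6.5,interpolation=cv2.INTER_CUBIC)
cv2.imwrite('pics/z17.png',a);cv2.imwrite('pics/z18.png',b)
E
```

```text
clock: 16.7
position: [0.4568, -0.0219, 0.0871]
ee_rot: [0.085, 0.921, -0.379, -0.034]
ft_force: [0.2, -1.5, -4.4]
grip_width: 0.234
clk 16.8 F [ 0.5186 -0.7705 -3.9381] T [ 1.4174 -0.1661 -0.0202] along -0.05788859717441825 lat 0.00020766852521098187 axis z 0.10047047965777044 dir [-10.4893   0.0496]
roll -44.70066701742144
```

View pics/z17.png

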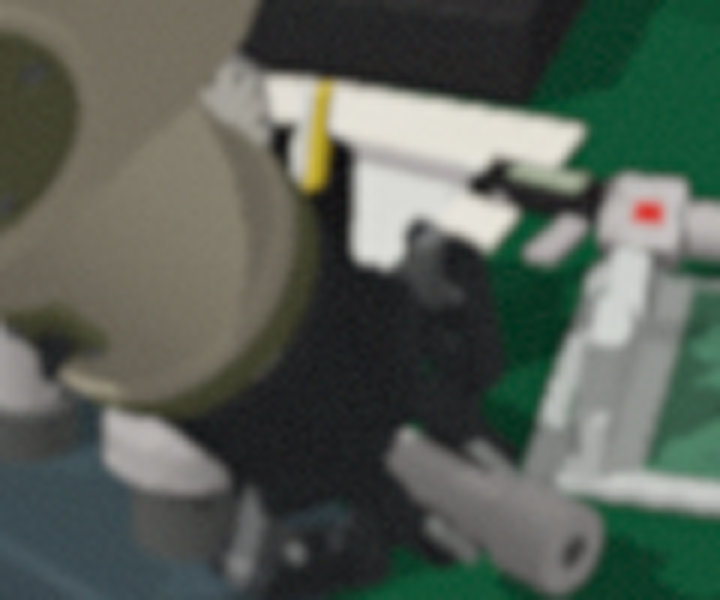

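View pics/z18.png

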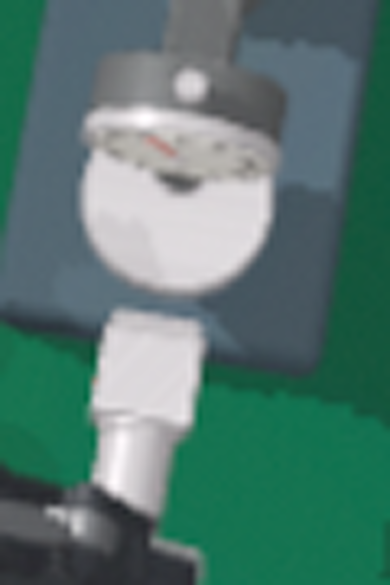

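```bash
ls -t pics/m_* | head -2; cp $(ls -t pics/m_side* | head -1) pics/fs.png; cp $(ls -t pics/m_top* | head -1) pics/ft.png
```

```text
pics/m_side_16.75.png
pics/m_top_16.70.png
```

View pics/fs.png

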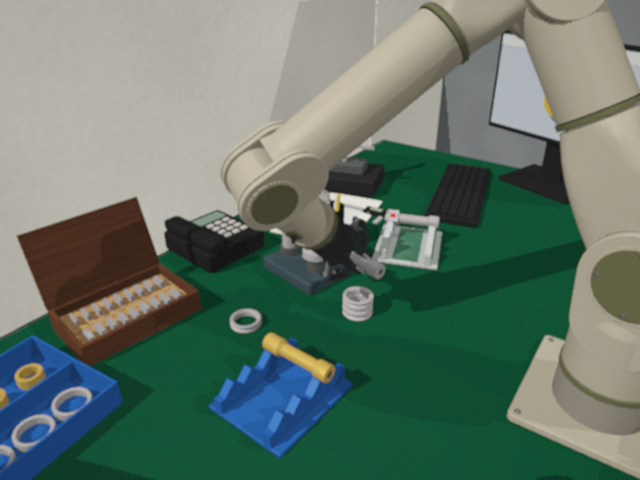

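View pics/ft.png

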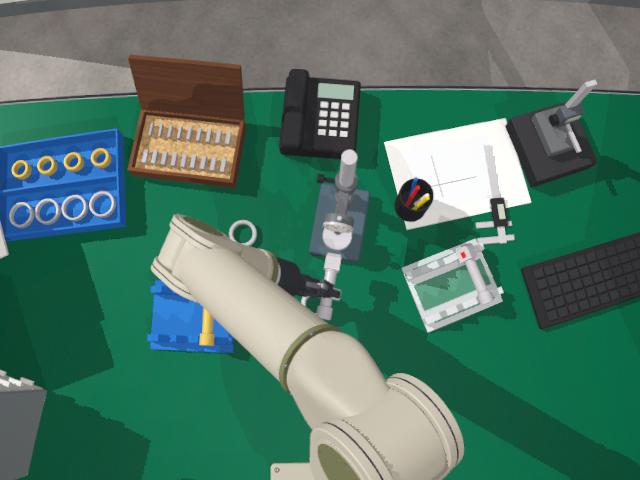

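```bash
python3 -m handwheel '[[[-0.012,0,0,0,0,0,0],[-0.022,0,0,0,0,0,0],[-0.03,0,0,0,0,0,0],[-0.03,0.0014,0.0014,0,0,0,0],[-0.03,0.0028,0.0028,0,0,0,0],[-0.03,0.0028,0.0028,0,0,0,0]]]';  python3 - <<'E'
from q import *
avg(1,('top',))
E
python3 -m handwheel '[[[0,0.0004,0.0004,0,0,0,0],[0,0.0007,0.0007,0,0,0,0],[0,0.0007,0.0007,0,0,0,0]]]';  python3 - <<'E'
from q import *
avg(1,('top',))
E
```

```text
clock: 17.55
position: [0.4856, -0.0269, 0.0822]
ee_rot: [0.084, 0.921, -0.379, -0.035]
ft_force: [-0.0, -0.2, -5.3]
grip_width: 0.228
clk 17.6 F [-0.0253 -0.2354 -5.3236] T [ 1.4209 -0.223   0.0255] along -0.02856997054966717 lat 0.0005084036209444827 axis z 0.09544807099594513 dir [-10.4178  -0.0528]
roll -44.75038103494778
clock: 17.98
position: [0.4859, -0.0269, 0.0815]
ee_rot: [0.084, 0.921, -0.379, -0.035]
ft_force: [-0.1, 0.1, -4.4]
grip_width: 0.226
clk 18.025 F [-0.1497  0.0818 -4.4115] T [ 1.4344 -0.1905  0.007 ] along -0.028260912294877694 lat 0.0004981806458633733 axis z 0.09471993125504441 dir [-10.4343  -0.0215]
roll -44.73701642271498
```

```bash
python3 -m handwheel '[[[0,0.0004,0.0004,0,0,0,0],[0,0.0004,0.0004,0,0,0,0]]]';  python3 - <<'E'
from q import *
avg(1,('top',))
E
python3 -m handwheel '[[[0,0.0004,0.0004,0,0,0,0],[0,0.0004,0.0004,0,0,0,0]]]';  python3 - <<'E'
from q import *
avg(1,('top',))
E
```

```text
clock: 18.27
position: [0.486, -0.027, 0.0809]
ee_rot: [0.084, 0.921, -0.379, -0.035]
ft_force: [-1.1, -0.2, -3.7]
grip_width: 0.23
clk 18.325 F [-1.1167 -0.1977 -3.6869] T [ 1.2786 -0.1291 -0.0466] along -0.028228621951386035 lat 0.0004628039943216848 axis z 0.09419649350935261 dir [-10.4417  -0.0171]
roll -44.74311927955965
clock: 18.58
position: [0.4859, -0.0271, 0.0805]
ee_rot: [0.084, 0.921, -0.379, -0.035]
ft_force: [-1.5, -0.1, -1.5]
grip_width: 0.231
clk 18.625 F [-1.5336 -0.121  -1.5276] T [ 0.8308 -0.0213 -0.2304] along -0.028253319261116197 lat 0.0003220768048617161 axis z 0.09378088546295152 dir [-10.4535  -0.0116]
roll -44.766306761559306
```

```bash
python3 -m handwheel '[[[-0.003,0,0,0,0,0,0],[-0.0065,0,0,0,0,0,0],[-0.01,0,0,0,0,0,0],[-0.013,0,0,0,0,0,0],[-0.016,0,0,0,0,0,0],[-0.019,0,0,0,0,0,0],[-0.021,0,0,0,0,0,0],[-0.023,0,0,0,0,0,0]]]'
python3 - <<'E'
from q import *
avg(1,('top',))
im=cv2.imread(sorted(__import__('glob').glob('pics/m_top*'),key=lambda s:float(s[11:-4]))[-1])
cv2.imwrite('pics/z19.png',cv2.resize(im[205:295,310:370],None,fx=6.5,fy=6.5,interpolation=cv2.INTER_CUBIC))
E
```

```text
clock: 19.62
position: [0.5083, -0.0311, 0.0804]
ee_rot: [0.084, 0.921, -0.379, -0.035]
ft_force: [-4.3, 1.2, 1.4]
grip_width: 0.227
clk 19.675 F [-4.3197  1.2457  1.4372] T [ 0.5864  0.5177 -0.8004] along -0.005544704363078177 lat 0.00038046074788104664 axis z 0.0935897972006529 dir [-10.4566  -0.0705]
roll -44.77066822439802
```

View pics/z19.png

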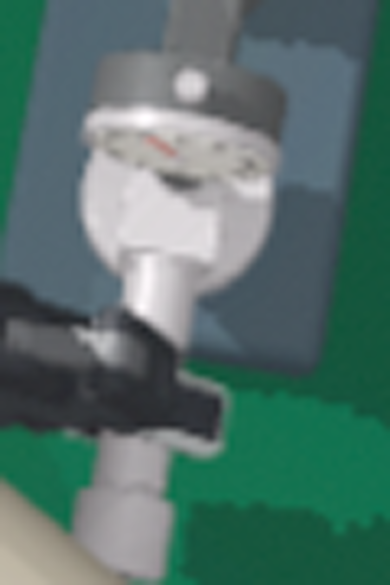

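```bash
python3 -m handwheel '[[[-0.001,-0.0001,-0.0001,0,0,0,0],[-0.002,-0.0002,-0.0002,0,0,0,0],[-0.003,-0.0002,-0.0002,0,0,0,0],[-0.004,-0.0002,-0.0002,0,0,0,0],[-0.005,-0.0002,-0.0002,0,0,0,0],[-0.006,-0.0002,-0.0002,0,0,0,0]]]'; python3 -m handwheel '[[[-0.0005,0,0,0,0,0,0],[-0.001,0,0,0,0,0,0]]]'
python3 - <<'E'
from q import *
avg(1,('top',))
E
```

```text
clock: 20.42
position: [0.5146, -0.0322, 0.0806]
ee_rot: [0.084, 0.921, -0.379, -0.035]
ft_force: [-3.3, 1.0, -1.2]
grip_width: 0.23
clock: 20.68
position: [0.5155, -0.0324, 0.0806]
ee_rot: [0.084, 0.921, -0.379, -0.035]
ft_force: [-4.5, 0.1, -1.7]
grip_width: 0.225
clk 20.725 F [-4.5033  0.068  -1.6507] T [ 0.9726  0.2813 -0.5841] along 0.0017990372992387677 lat 0.00045516871972624203 axis z 0.09383658819839188 dir [-10.4402  -0.0202]
roll -44.73512615543427
```

```bash
python3 -m handwheel '[[[-0.0005,0,0,0,0,0,0],[-0.001,0,0,0,0,0,0]]]'
python3 - <<'E'
from q import *
avg(1,('top',))
E
```

```text
clock: 20.98
position: [0.5165, -0.0326, 0.0806]
ee_rot: [0.084, 0.921, -0.379, -0.035]
ft_force: [-3.1, 0.2, -2.0]
grip_width: 0.231
clk 21.025 F [-3.117   0.2398 -2.0376] T [ 1.0483  0.3267 -0.5658] along 0.0027991308171025184 lat 0.0004627454297829558 axis z 0.09385284954642967 dir [-10.439   -0.0179]
roll -44.73489495124185
```

```bash
python3 -m handwheel '[[[-0.0005,0,0,0,0,0,0],[-0.001,0,0,0,0,0,0]]]'
python3 - <<'E'
from q import *
avg(1,('top',))
E
```

```text
clock: 21.28
position: [0.5171, -0.0327, 0.0806]
ee_rot: [0.084, 0.921, -0.379, -0.035]
ft_force: [-5.7, 2.0, 0.5]
grip_width: 0.23
clk 21.325 F [-5.7313  1.9733  0.4899] T [ 0.8719  0.8141 -1.0448] along 0.0034323692500062668 lat 0.00046311007520902556 axis z 0.09381012837650204 dir [-10.449   -0.0609]
roll -44.74977702383488
```

```bash
python3 -m handwheel '[[[-0.0002,0,0,0,0,0,0],[-0.0002,0,0,0,0,0,0],[-0.0002,0,0,0,0,0,0],[-0.0002,0,0,0,0,0,0],[-0.0002,0,0,0,0,0,0],[-0.0002,0,0,0,0,0,0],[-0.0002,0,0,0,0,0,0],[-0.0002,0,0,0,0,0,0]]]';  python3 - <<'E'
from q import *
avg(2,('top','wrist'))
im=cv2.imread(sorted(__import__('glob').glob('pics/m_top*'),key=lambda s:float(s[11:-4]))[-1])
cv2.imwrite('pics/z20.png',cv2.resize(im[205:295,310:370],None,fx=6.5,fy=6.5,interpolation=cv2.INTER_CUBIC))
E
```

```text
clock: 22.32
position: [0.5171, -0.0327, 0.0806]
ee_rot: [0.084, 0.921, -0.379, -0.035]
ft_force: [-7.0, 1.9, -0.3]
grip_width: 0.23
clk 22.425 F [-7.1928  1.4869 -0.3573] T [ 0.8923  0.6959 -1.0784] along 0.00342932919620456 lat 0.0004364126327562632 axis z 0.09379698073142635 dir [-10.4571  -0.0781]
roll -44.7604553550576
```

View pics/z20.png

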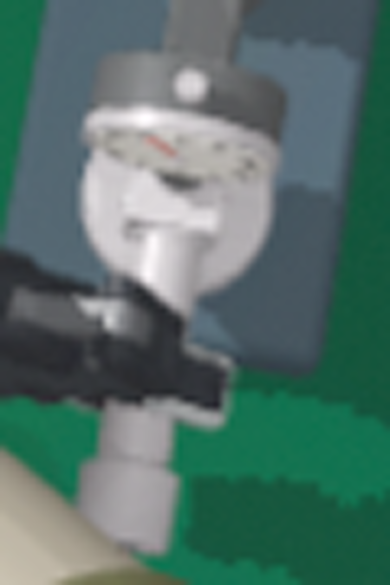

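```bash
python3 -m handwheel '[[[0.002,0,0,0,0,0,0],[0.006,0,0,0,0,0,0],[0.014,0,0,0,0,0,0],[0.024,0.0,0,0,0,0,0],[0.036,-0.001,-0.001,0,0,0,0],[0.05,-0.01,-0.01,0,0,0,0],[0.062,-0.025,-0.025,0,0,0,0],[0.065,-0.04,-0.04,0,0,0,0]]]';  python3 - <<'E'
from q import *
o=st(); print(head(o))
SF=np.array([.466,-.241,.055]); SH=20.
for r,hd,hz in ((-22,5,.16),(0,20,.19)):
    p,Rm=tcp(SF+.053*u(hd)+[0,0,hz-.055],hd,r); print(p);row(p,Rm,o)
E
```

```text
clock: 23.42
position: [0.4521, -0.0209, 0.1376]
ee_rot: [0.083, 0.921, -0.379, -0.035]
ft_force: [0.7, -1.1, -4.4]
grip_width: 0.224
23.425 [ 0.4521 -0.0209  0.1376] q [ 0.1885  0.4786 -0.8174  1.8477  0.8138  1.6758  0.4858] F [ 0.7029 -1.1048 -4.44  ] T [ 1.3653 -0.2213  0.0462] g 0.22383714436000193
(array([ 0.5165, -0.0193,  0.1508]), array([ 0.9836, -0.1801, -0.0016]))
[ 0.4566 -0.2489  0.1427]
row [-0.0455 -0.1622  0.1537] [-0.3948 -0.15   -0.2247] ang 27.4
[ 0.4566 -0.2444  0.1713]
row [-0.0446 -0.1793  0.1303] [-0.7622 -0.2085 -0.502 ] ang 53.6
```

```bash
python3 -m handwheel '[[[-0.003,-0.03,0.0,-0.095,-0.026,-0.063,0],[-0.009,-0.06,0.015,-0.19,-0.052,-0.126,0],[-0.015,-0.085,0.035,-0.286,-0.078,-0.188,0],[-0.021,-0.105,0.055,-0.38,-0.104,-0.25,0],[-0.027,-0.125,0.075,-0.476,-0.13,-0.313,0],[-0.033,-0.145,0.095,-0.57,-0.156,-0.376,0],[-0.039,-0.163,0.113,-0.667,-0.182,-0.439,0],[-0.0446,-0.1793,0.1303,-0.762,-0.2085,-0.502,0]]]';  python3 - <<'E'
from q import *
manip.camera('side')
o=st(); print(head(o))
cv2.imwrite('pics/w21.png',manip.camera('wrist'));np.save('o21.npy',np.r_[o['position'],o['ee_rot']])
cv2.imwrite('pics/t21.png',manip.camera('top')); cv2.imwrite('pics/s21.png',manip.camera('side')); st()
E
```

```text
clock: 24.42
position: [0.4566, -0.2449, 0.1708]
ee_rot: [-0.174, 0.985, 0.001, 0.0]
ft_force: [0.1, -0.4, -5.7]
grip_width: 0.225
24.475 [ 0.4553 -0.2511  0.1701] q [ 1.0576  0.2178 -0.7104  1.784   0.1457  1.1977  2.2221] F [-3.7655 -8.2461 -4.685 ] T [-0.8163  0.427  -0.0557] g 0.2309556676399627
(array([ 0.5145, -0.2298,  0.1889]), array([0.9407, 0.3392, 0.0017]))
24.625 [ 0.4566 -0.2446  0.17  ] q [ 1.0513  0.2128 -0.7182  1.7903  0.149   1.1952  2.2059] F [ 0.9815  1.9271 -4.8135] T [0.0478 0.095  0.0119] g 0.23223829688700345
```

View pics/w21.png

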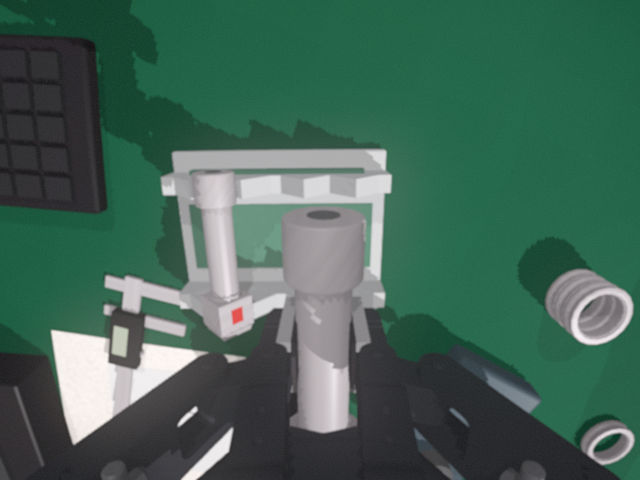

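View pics/t21.png

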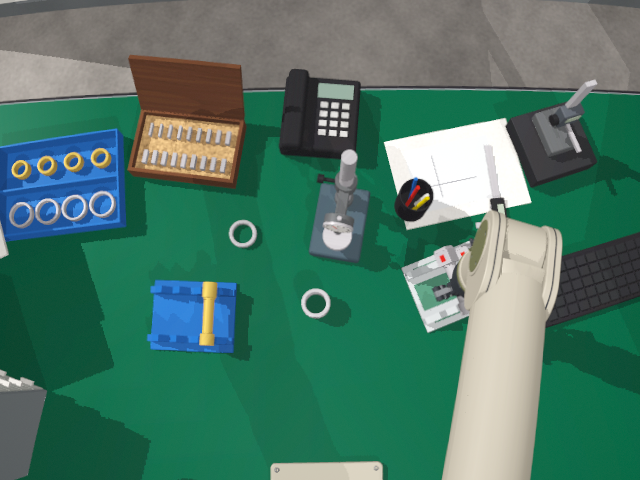

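View pics/s21.png

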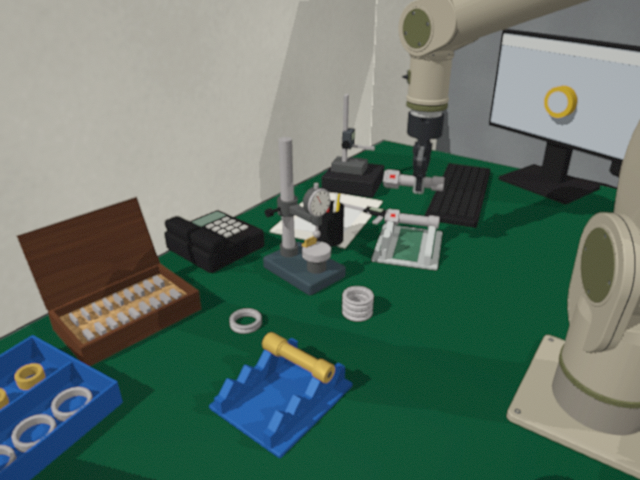

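Run:
```python
from q import *
o=st()
im=manip.camera('wrist');cv2.imwrite('pics/w22.png',im);np.save('o22.npy',np.r_[o['position'],o['ee_rot']]);st()
cv2.imwrite('pics/z22.png',cv2.resize(im[140:340,150:400],None,fx=3,fy=3,interpolation=cv2.INTER_CUBIC))
```

```text
24.625 [ 0.4566 -0.2446  0.17  ] q [ 1.0513  0.2128 -0.7182  1.7903  0.149   1.1952  2.2059] F [ 0.9815  1.9271 -4.8135] T [0.0478 0.095  0.0119] g 0.23223829688700345
24.675 [ 0.4571 -0.2436  0.1702] q [ 1.0502  0.212  -0.7194  1.7906  0.149   1.1949  2.2057] F [ 0.0032  0.4077 -3.883 ] T [0.0174 0.0602 0.0466] g 0.23041254541931
```

View pics/z22.png

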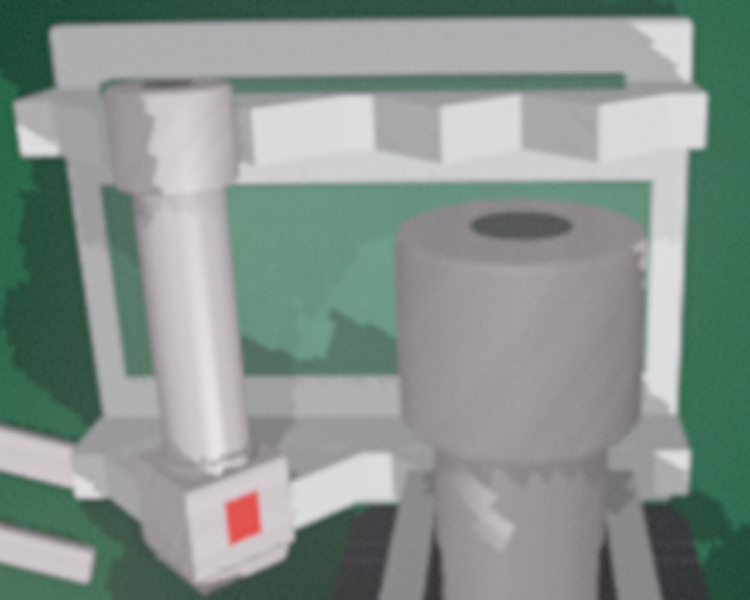

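Run:
```python
from h import *
a=np.load('o22.npy'); w=cam('wrist',dict(position=a[:3],ee_rot=a[3:]))
f=lambda x,y:(150+(x-1)/3,140+(y-1)/3)
C=px(w,*f(183,187),.055);H=px(w,*f(207.5,456),.055)
m=(C+H)/2;hd=np.degrees(np.arctan2(*(H-C)[[1,0]]))
print('done',C,H,m,np.linalg.norm(H-C),hd)
n=np.array([-u(hd)[1],u(hd)[0],0]);print('free from done',m+.084*n)
# notch points, inner face of collar plate (x=-42): tips & valley
v=px(w,*f(520,150),.0338);t1=px(w,*f(440,163),.053);t2=px(w,*f(598,162),.053);print('valley',v,'tips',t1,t2,(t1+t2)/2, np.linalg.norm(t2-t1))
for q in (v,(t1+t2)/2): print('free from',q+.042*u(20))
# top corners of plates
for c in [(15,100),(708,92),(75,495),(690,492)]: print(c,px(w,*f(*c),.05))
o=dict(position=a[:3],ee_rot=a[3:]); print(head(o), head(o)[0]-.053*head(o)[1])
```

```text
done [ 0.4603 -0.3311  0.055 ] [ 0.5295 -0.3072  0.055 ] [ 0.4949 -0.3192  0.055 ] 0.07330680928629181 19.074142113346603
free from done [ 0.4674 -0.2398  0.055 ]
valley [ 0.4277 -0.255   0.0338] tips [ 0.4339 -0.2736  0.053 ] [ 0.4206 -0.2374  0.053 ] [ 0.4272 -0.2555  0.053 ] 0.03856391067078851
free from [ 0.4672 -0.2406  0.0338]
free from [ 0.4667 -0.2411  0.053 ]
(15, 100) [ 0.4546 -0.3771  0.05  ]
(708, 92) [ 0.3959 -0.2181  0.05  ]
(75, 495) [ 0.5571 -0.3399  0.05  ]
(690, 492) [ 0.4981 -0.1799  0.05  ]
(array([ 0.5159, -0.2233,  0.1886]), array([ 0.9408,  0.339 , -0.0004])) [ 0.466  -0.2413  0.1887]
```

Run:
```python
from q import *
o=st()
for z in (.075,.058,.055):
    p,Rm=tcp(np.array([.467,-.2406,z])+.053*u(20),20,0,.0615); print(p); row(p,Rm,o)
```

```text
24.675 [ 0.4571 -0.2436  0.1702] q [ 1.0502  0.212  -0.7194  1.7906  0.149   1.1949  2.2057] F [ 0.0032  0.4077 -3.883 ] T [0.0174 0.0602 0.0466] g 0.23041254541931
[ 0.459  -0.2435  0.0563]
row [-0.0019 -0.0007  0.1139] [ 0.0008 -0.0002 -0.001 ] ang 0.1
[ 0.459  -0.2435  0.0393]
row [-0.0019 -0.0007  0.1309] [ 0.0008 -0.0002 -0.001 ] ang 0.1
[ 0.459  -0.2435  0.0363]
row [-0.0019 -0.0007  0.1339] [ 0.0008 -0.0002 -0.001 ] ang 0.1
```

```bash
python3 -m handwheel '[[[-0.002,-0.001,0.03,0,0,0,0],[-0.002,-0.001,0.065,0,0,0,0],[-0.002,-0.001,0.095,0,0,0,0],[-0.002,-0.001,0.112,0,0,0,0],[-0.002,-0.001,0.114,0,0,0,0],[-0.002,-0.001,0.114,0,0,0,0]]]'
python3 - <<'E'
from q import *
o=st();im=manip.camera('wrist');cv2.imwrite('pics/w23.png',im);im=manip.camera('side')
cv2.imwrite('pics/z23.png',cv2.resize(im[160:290,340:480],None,fx=4.5,fy=4.5,interpolation=cv2.INTER_CUBIC))
o=st();p,Rm=tcp(np.array([.467,-.2406,.055])+.053*u(20),20,0,.0615); print(p); row(p,Rm,o)
E
```

```text
clock: 25.42
position: [0.4609, -0.2449, 0.0578]
ee_rot: [-0.173, 0.985, -0.001, 0.001]
ft_force: [-1.1, 0.2, -4.5]
grip_width: 0.227
25.425 [ 0.4609 -0.2449  0.0578] q [ 0.9952  0.3603 -0.6816  1.8915  0.2704  0.9802  2.1124] F [-1.1242  0.2452 -4.5478] T [-0.0457  0.1075 -0.0285] g 0.22666112701256969
25.525 [ 0.461  -0.2453  0.058 ] q [ 0.9955  0.3601 -0.6815  1.8912  0.2705  0.98    2.1125] F [ 0.4289  0.4154 -4.9026] T [-0.0167  0.0796  0.0029] g 0.2325950250325211
[ 0.459  -0.2435  0.0363]
row [0.0013 0.0024 0.0217] [-0.0019  0.0024 -0.0011] ang 0.2
```

View pics/w23.png

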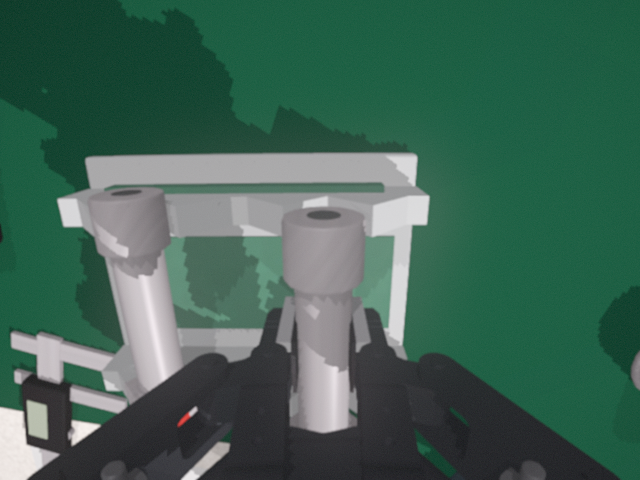

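View pics/z23.png

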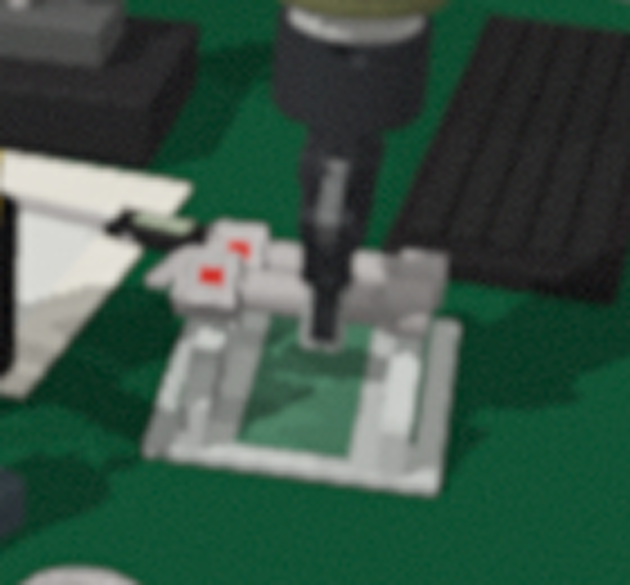

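```bash
python3 -m handwheel '[[[0.001,0.002,0.006,0,0,0,0],[0.001,0.002,0.012,0,0,0,0],[0.001,0.002,0.017,0,0,0,0],[0.001,0.002,0.018,0,0,0,0],[0.001,0.002,0.018,0,0,0,0]]]'
python3 - <<'E'
from q import *
o=st()
E
python3 -m handwheel '[[[0,0,0.001,0,0,0,0],[0,0,0.001,0,0,0,0]]]'
python3 -m handwheel '[[[0,0,0.001,0,0,0,0],[0,0,0.001,0,0,0,0]]]'
```

```text
clock: 26.15
position: [0.4587, -0.2435, 0.0388]
ee_rot: [-0.173, 0.985, 0.0, 0.001]
ft_force: [-0.3, -0.2, -5.3]
grip_width: 0.228
26.15 [ 0.4587 -0.2435  0.0388] q [ 0.9851  0.3845 -0.6717  1.9096  0.2913  0.9446  2.095 ] F [-0.2616 -0.1512 -5.3232] T [-0.0416  0.0228 -0.0098] g 0.22791992707939787
clock: 26.4
position: [0.4587, -0.2435, 0.0379]
ee_rot: [-0.173, 0.985, -0.0, 0.001]
ft_force: [-0.4, 0.2, -4.9]
grip_width: 0.232
clock: 26.65
position: [0.4586, -0.2435, 0.0368]
ee_rot: [-0.173, 0.985, -0.0, 0.001]
ft_force: [-0.1, -0.2, -4.2]
grip_width: 0.229
```

```bash
python3 -m handwheel '[[[0,0,0.0006,0,0,0,0],[0,0,0.0006,0,0,0,0]]]'
python3 -m handwheel '[[[0,0,0.0006,0,0,0,0],[0,0,0.0006,0,0,0,0]]]'
```

```text
clock: 26.9
position: [0.4586, -0.2435, 0.0362]
ee_rot: [-0.173, 0.985, -0.0, 0.001]
ft_force: [0.9, -0.3, -5.3]
grip_width: 0.229
clock: 27.15
position: [0.4586, -0.2435, 0.0356]
ee_rot: [-0.173, 0.985, -0.0, 0.001]
ft_force: [-0.9, 0.7, -4.2]
grip_width: 0.23
```

```bash
python3 -m handwheel '[[[0,0,0.0006,0,0,0,0],[0,0,0.0006,0,0,0,0]]]'
python3 -m handwheel '[[[0,0,0.0006,0,0,0,0],[0,0,0.0006,0,0,0,0]]]'
python3 - <<'E'
from q import *
st()
E
```

```text
clock: 27.4
position: [0.4587, -0.2435, 0.0351]
ee_rot: [-0.173, 0.985, -0.0, 0.001]
ft_force: [-0.8, 0.0, -3.4]
grip_width: 0.23
clock: 27.65
position: [0.4588, -0.2436, 0.0348]
ee_rot: [-0.173, 0.985, -0.0, 0.001]
ft_force: [-2.6, 0.3, 3.0]
grip_width: 0.228
27.65 [ 0.4588 -0.2436  0.0348] q [ 0.9822  0.3906 -0.669   1.9122  0.2971  0.937   2.0907] F [-2.6124  0.3474  2.9874] T [0.1395 0.5792 0.1102] g 0.227802923497851
```

```bash
python3 -m handwheel '[[[0,0,-0.0005,0,0,0,0.02],[0,0,-0.0005,0,0,0,0.024],[0,0,-0.0005,0,0,0,0.028],[0,0,-0.0005,0,0,0,0.035],[0,0,-0.0005,0,0,0,0.045],[0,0,-0.0005,0,0,0,0.05],[0,0,-0.0005,0,0,0,0.05]]]' 20
python3 - <<'E'
from q import *
st(); im=manip.camera('wrist');cv2.imwrite('pics/w24.png',im)
E
```

```text
clock: 28.52
position: [0.4587, -0.2435, 0.035]
ee_rot: [-0.173, 0.985, -0.0, 0.001]
ft_force: [0.1, -1.1, 0.9]
grip_width: 0.581
28.525 [ 0.4587 -0.2435  0.035 ] q [ 0.9825  0.3902 -0.6693  1.9122  0.2964  0.9374  2.0911] F [ 0.1487 -1.119   0.9233] T [ 0.0086  0.056  -0.014 ] g 0.5811281187922028
```

View pics/w24.png

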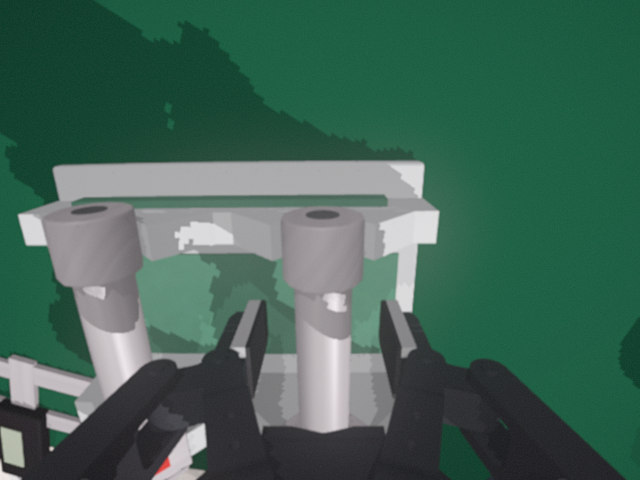

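```bash
python3 -m handwheel '[[[0,0,-0.01,0,0,0,0.05],[0,0,-0.03,0,0,0,0.05],[0,0,-0.07,0,0,0,0.05],[0,0,-0.11,0,0,0,0.05],[0,0,-0.15,0,0,0,0.05],[0,0,-0.15,0,0,0,0.05],[0,0,-0.15,0,0,0,0.05],[0,0,-0.15,0,0,0,0.05]]]'
python3 - <<'E'
from q import *
o=st(); im=manip.camera('wrist');cv2.imwrite('pics/w25.png',im);np.save('o25.npy',np.r_[o['position'],o['ee_rot']]);st()
cv2.imwrite('pics/z25.png',cv2.resize(im[140:340,150:400],None,fx=3,fy=3,interpolation=cv2.INTER_CUBIC))
im=manip.camera('side');cv2.imwrite('pics/s25.png',im)
E
```

```text
clock: 29.58
position: [0.4579, -0.2433, 0.1842]
ee_rot: [-0.173, 0.985, 0.0, 0.0]
ft_force: [0.4, 0.0, -0.1]
grip_width: 0.584
29.575 [ 0.4579 -0.2433  0.1842] q [ 1.0582  0.2003 -0.7271  1.7721  0.1402  1.2223  2.2118] F [ 0.4323  0.0034 -0.0592] T [ 0.0067 -0.0254  0.0218] g 0.5835808166659244
29.625 [ 0.458  -0.2432  0.1841] q [ 1.058   0.2005 -0.727   1.772   0.1402  1.2223  2.2118] F [ 0.9174 -0.5082 -0.141 ] T [-0.0476  0.0286  0.038 ] g 0.5880034936373557
```

View pics/z25.png

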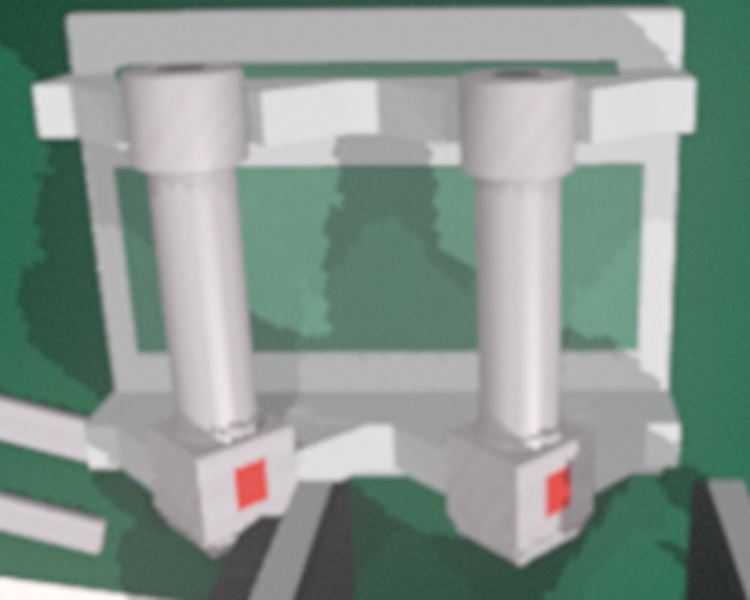

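View pics/s25.png

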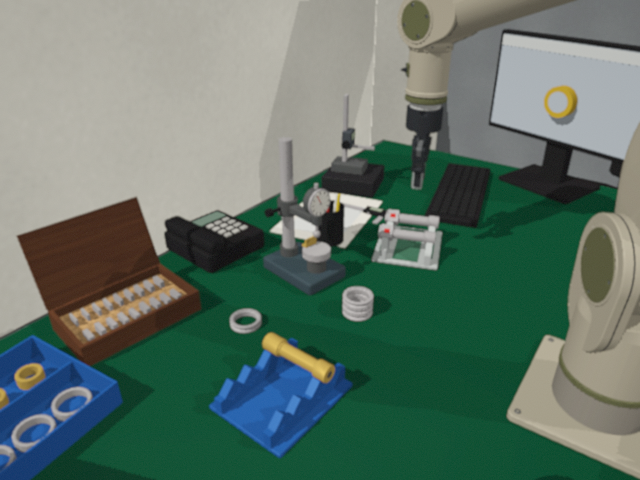

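Run:
```python
from h import *
a=np.load('o25.npy'); w=cam('wrist',dict(position=a[:3],ee_rot=a[3:]))
f=lambda x,y:(150+(x-1)/3,140+(y-1)/3)
for nm,c,h in (('ours',(518.5,174),(520,430)),('done',(190.5,167),(214,422))):
    C=px(w,*f(*c),.055);H=px(w,*f(*h),.055);print(nm,(C+H)/2,np.linalg.norm(H-C),np.degrees(np.arctan2(*(H-C)[[1,0]])))
v=[px(w,*f(*c),.05) for c in [(33,85),(696,77),(86,465),(681,462)]]; print(v, (np.mean(v,0)))
```

```text
ours [ 0.4678 -0.24    0.055 ] 0.07235269961051576 20.239153664300904
done [ 0.4947 -0.3205  0.055 ] 0.07207319361149056 19.454307175805354
[array([ 0.4551, -0.3777,  0.05  ]), array([ 0.3959, -0.2182,  0.05  ]), array([ 0.5577, -0.3409,  0.05  ]), array([ 0.4979, -0.1797,  0.05  ])] [ 0.4767 -0.2791  0.05  ]
```

Run:
```python
from workcell import manip
print(manip.hand_in(), manip.get_obs()['clock'])
```

```text
the job is handed in; nothing more can be done
the job is handed in; nothing more can be done
```

I gauged both pairs of flats on the spindle, laid it in the free V of the pale stand, and handed the job in. The clock read 29.6 s at my last check. The hand-in gives no verdict.

- **Gauging:** each time the head rested on the anvil and slid in until the force rose at the back stop. I held it there about 1.1 s each time: first with the red-marked flat on top, then with the other pair after a quarter turn. Wrist forces stayed under about 8 N. I could not read the plunger value itself, so I judged it from the head resting on the anvil against the stop.
- **Stand:** in the last pictures the spindle lies seated with its head at the same end as its neighbour's. It is about 1 mm from the place I estimated and 20.2° in heading against the stand's roughly 20°. The gripper is raised clear. By eye, the rings, brass spindle and comparator look unmoved. The neighbour in the stand measured within about 1.5 mm of its earlier position.
- **Disagreements:**
  - The robot's own readings and the top camera differed by 2 to 5 mm sideways near the comparator. I went by the head's position relative to the anvil in the pictures.
  - By that view the first gauging was about 2 mm right of centre and the second nearly centred.
  - The back stop came 3.4 mm later than my grasp estimate predicted, at the same reading both times.

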